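# Change the vial tray in the autosampler and put the others back where they belong

### The arm

A 6-joint arm with a two-finger parallel gripper is mounted at the origin on the work surface. World frame = base frame: x ahead of the robot, y to its left, z up, the work surface at z = 0. Lengths are in m, angles in rad, forces in N, time in s.
With the tool pointing down it reaches from about 0.325 to 0.925 m from the base axis. Payload 3.1 kg.
Tool frame: the origin (TCP) lies at the very end of the fingers, on their centre line; the grasp point (between the pads) lies arm.grasp_offset behind it (arm.grasp_offset is the distance from the TCP to the grasp point, in m); z points along the fingers, x is the direction in which the jaws open and shut, and the axes are right-handed (so a half turn about z gives the same grasp; the last joint's range is limited). The gripper opens to 85 mm and grips with 20 to 120 N. Pads are 22 mm wide; open, the fingers measure 114 mm over their backs; the gripper's body (76 mm by 85 mm) begins 54 mm behind the grasp point. The pads swing forward as they close: fully open they stand 13 mm farther back than shut.
Start: joints at [1.15, 0.217, 1.613, -0, 1.311, -0.112], TCP at [0.19, 0.595, 0.21] pointing down, gripper open.
Joint ranges: [-2.75, 2.75], [-0.78, 2.1], [0.31, 2.55], [-1.13, 4.27], [0.13, 2.63], [-2.58, 2.58]. Speed limits (rad/s): [2.79, 2.79, 3.14, 3.14, 3.14, 3.14].

### API

Orientations are given as a unit quaternion [w, x, y, z].
In Python, from rig import arm gives the robot as it stands.
- The arm moves only by the shell command python3 -m inch 'ROWS'. ROWS is JSON, one flat list of numbers, 7 for each row, row after row: the shift along the tool's x, y, z in cm, then the turn, a rotation vector about the tool's x, y, z in rad, then the gripper command: -1 is fully open, 1 is shut, values between are in proportion. A call has 1 to 20 rows; each row shifts and turns the pose as measured when the row begins, along the tool's axes as they then stand; what a row does not reach is not made up. A row lasts 1/8 s, in which the tool goes at most 62.5 mm and 10.7 degrees, less where a joint would pass 70% of its speed; a pose out of reach is approached as far as the arm can. A call with a gripper value outside its range is refused whole. The fingers move at their own pace and stop on an object; the grip force is fixed at half the most. Time passes only in rows, so rows that do not move let the fingers close. It gives the time, the measured TCP pose, the force and the opening at its end, in the units of the state.
- arm.get_obs(): the state, without advancing time (a new reading comes with each control period).
- arm.capture(name): name is "scene" or "top" or "wrist"; returns a dict with "img" (384x512x3 uint8, red, green, blue), "z_map" (384x512 float32, m along the optical axis (not along the pixel's ray), 0 where there is no reading), "fx", "fy", "cx", "cy" (pixels), "extrinsics" (4x4, takes a point from camera to world coordinates); the wrist camera has in their place "tool_from_camera" (4x4, takes a point from camera to tool coordinates, whose origin is the TCP and whose axes are the tool frame's). Camera axes: x right, y up, looking along -z (the intrinsics and any distortion apply to the point x, -y, -z); pixel columns grow to the right and rows downward; lengths in m; the calibration is good to about 2 mm. The wrist camera is an equidistant fisheye: a pixel r from the principal point sees the ray r / f radians off the axis. A picture is of the moment at which its call begins: read the wrist's pose just before it.
- arm.finish_job(): hands the job in, once; it reports no verdict.
The state is a dict: "time": time; "joints": joint angles; "dq": joint speeds; "tau": joint torques, N m; "tcp_pos": TCP position; "ee_rot": TCP orientation; "force": force on the tool from outside, world axes, zero at the start; "ft_torque": the same for the moment, N m; "gripper_width": finger opening in m.
Only numpy, scipy, OpenCV 4.12 (cv2) and the standard library are available. Lean on these libraries where they do the work, as an engineer would, in place of code of your own. Each camera call takes 0.05 s, during which the arm holds its last target.

### The job

Get the autosampler ready for the next run: the vial tray with blue caps must be fully home under the needle bridge, grip outwards, and the red, yellow and green trays must each stand flat in the spill dish of their own colour. At the moment the red tray is in the machine and the others were put down in wrong dishes; only the blue dish is free to shift things about. Keep the trays upright throughout, and leave the glass flask where it stands.

Things in the scene. Friction and masses are not known exactly. Their poses are not given: they have to be found in the camera images.
- tray_red: Loose vial tray 130x52 mm, 0.15 kg, red caps, upright red grip at one end. Origin: centre of underside; x along its length from grip end to vial end, z up. Grip post: centre x=-48, y=0; 24 long in x, 16 thick in y (pinch it so, from above), from z 8 to 75. Vial block: x -28 to 65, cap tops at z 38. Starts home in the autosampler.
- tray_yellow: Loose vial tray 130x52 mm, 0.15 kg, yellow caps, upright yellow grip at one end. Origin: centre of underside; x along its length from grip end to vial end, z up. Grip post: centre x=-48, y=0; 24 long in x, 16 thick in y (pinch it so, from above), from z 8 to 75. Vial block: x -28 to 65, cap tops at z 38. Starts in a wrong dish, grip towards the robot.
- tray_green: Loose vial tray 130x52 mm, 0.15 kg, green caps, upright green grip at one end. Origin: centre of underside; x along its length from grip end to vial end, z up. Grip post: centre x=-48, y=0; 24 long in x, 16 thick in y (pinch it so, from above), from z 8 to 75. Vial block: x -28 to 65, cap tops at z 38. Starts in a wrong dish, grip towards the robot.
- tray_blue: Loose vial tray 130x52 mm, 0.15 kg, blue caps, upright blue grip at one end. Origin: centre of underside; x along its length from grip end to vial end, z up. Grip post: centre x=-48, y=0; 24 long in x, 16 thick in y (pinch it so, from above), from z 8 to 75. Vial block: x -28 to 65, cap tops at z 38. Starts in a wrong dish, grip towards the robot.
- dish_red: Fixed red spill dish, 156x80 mm outside, 150 (x) by 74 (y) inside, floor 3 thick, rim 12 high. Origin: centre of underside, on the bench; x along its length, away from the robot. A tray has 10 mm to spare at each end, 11 at each side. Starts with another colour's tray in it.
- dish_yellow: Fixed yellow spill dish, 156x80 mm outside, 150 (x) by 74 (y) inside, floor 3 thick, rim 12 high. Origin: centre of underside, on the bench; x along its length, away from the robot. A tray has 10 mm to spare at each end, 11 at each side. Starts with another colour's tray in it.
- dish_green: Fixed green spill dish, 156x80 mm outside, 150 (x) by 74 (y) inside, floor 3 thick, rim 12 high. Origin: centre of underside, on the bench; x along its length, away from the robot. A tray has 10 mm to spare at each end, 11 at each side. Starts with another colour's tray in it.
- dish_blue: Fixed blue spill dish, 156x80 mm outside, 150 (x) by 74 (y) inside, floor 3 thick, rim 12 high. Origin: centre of underside, on the bench; x along its length, away from the robot. A tray has 10 mm to spare at each end, 11 at each side. Empty at the start.
- autosampler: Fixed white machine (mm). Origin: on the bench under a home tray's centre; x into the machine. Home tray: on deck (z 10), x=y=0, tray x along this x, 1 mm before back stop. Deck from x=-85; lane guides 62 apart, z to 24, from x=-30, flared mouth from x=-61. Needle bridge over lane x 5 to 95, z 58 to 98, carriage to z 120; behind x=95 housing to z 180. Slide trays in and out level: 10 mm over caps.
- flask: Loose conical glass flask, 64 mm across the base, 92 high, standing behind the dishes; not to be disturbed. Origin: centre of its underside.
Things that resemble listed ones, but are neither listed nor needed, are in the scene too. There is more than one size of the dish_red; the job needs the smallest.

How it is judged:
By the outcome, as a careful person would: the job done as asked, in the order asked, and still so for the second after the job is handed in, with the robot touching nothing.
It also fails if it takes over 134 s, if anything falls off the work surface, if the arm or the gripper's body presses on something with over 40 N, if the wrist force passes 120 N, or if a joint passes its speed limit or range.

## Working session

There is one attempt and no reset: what is moved stays moved. The work goes in short steps, Python scripts to look and compute and a shell command to move; the robot and the scene stay as the last step left them, time stands still between calls to the robot, and variables do not carry over. Pictures are saved under pics/ and viewed, and the job is handed in when it is done.

```bash
ls; mkdir -p pics; python3 - <<'E'
from rig import arm
import cv2,numpy as np
print(arm.get_obs(), arm.grasp_offset)
for n in("scene","top"):
    c=arm.capture(n); cv2.imwrite(f"pics/{n}0.png",cv2.resize(c["img"][:,:,::-1],None,fx=1.5,fy=1.5)); np.savez(f"{n}0.npz",**c)
    print(n,c["fx"],c["fy"],c["cx"],c["cy"],c["extrinsics"],[k for k in c])
E
```

```text
pics
{'time': 0.0, 'joints': array([ 1.14979653e+00,  2.17775110e-01,  1.61495517e+00, -1.18362248e-08,
        1.31130251e+00, -1.12231338e-01]), 'dq': array([ 1.97671262e-03, -1.88582176e-03, -1.91123171e-03,  6.98425036e-04,
        8.97802921e-06, -2.01505218e-03]), 'tau': array([ 1.17245756e-03, -3.96843302e+01, -3.03855157e+01,  4.49902569e-07,
        9.58409335e-03,  3.93153563e-07]), 'tcp_pos': array([0.18956406, 0.59463528, 0.20894436]), 'ee_rot': array([ 6.04942233e-04,  8.07429139e-01,  5.89963302e-01, -1.05953132e-03]), 'force': array([-0.73620744,  0.00200453,  0.47870939]), 'ft_torque': array([-0.02553196, -0.00132224, -0.06370583]), 'gripper_width': 0.08532751091525485} 0.0187
scene 398.3814855308084 398.3814855308084 258.3711551474259 192.48784844927994 [[-0.60516658 -0.62055832  0.49867903  1.0166753 ]
 [ 0.7959362  -0.45896818  0.39475787  0.56265324]
 [-0.01609248  0.63581096  0.77167704  0.90332749]
 [ 0.          0.          0.          1.        ]] ['img', 'z_map', 'fx', 'fy', 'cx', 'cy', 'extrinsics']
top 470.55832190242575 470.55832190242575 241.988717238781 190.9159931224891 [[-0.02680462  0.98120637 -0.19109049  0.22324083]
 [-0.99961196 -0.02775879 -0.00231769  0.12168048]
 [-0.00757857  0.19095421  0.98156969  1.33571651]
 [ 0.          0.          0.          1.        ]] ['img', 'z_map', 'fx', 'fy', 'cx', 'cy', 'extrinsics']
```

View pics/scene0.png

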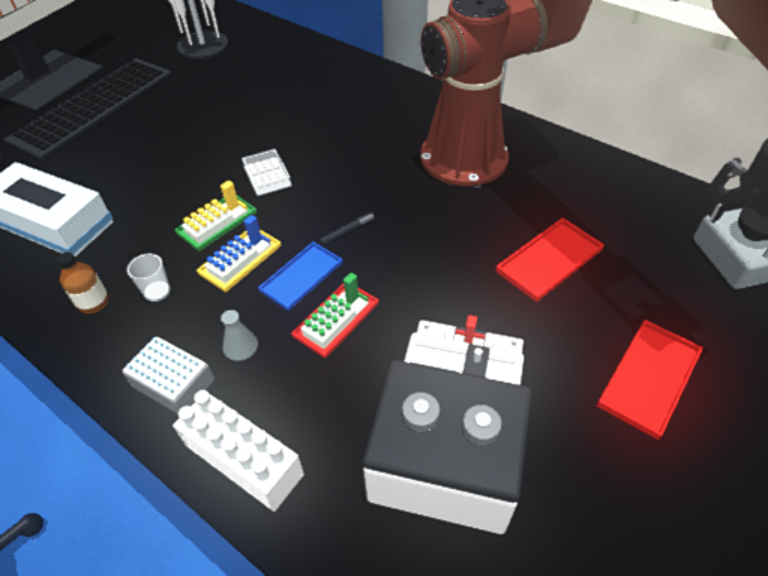

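View pics/top0.png

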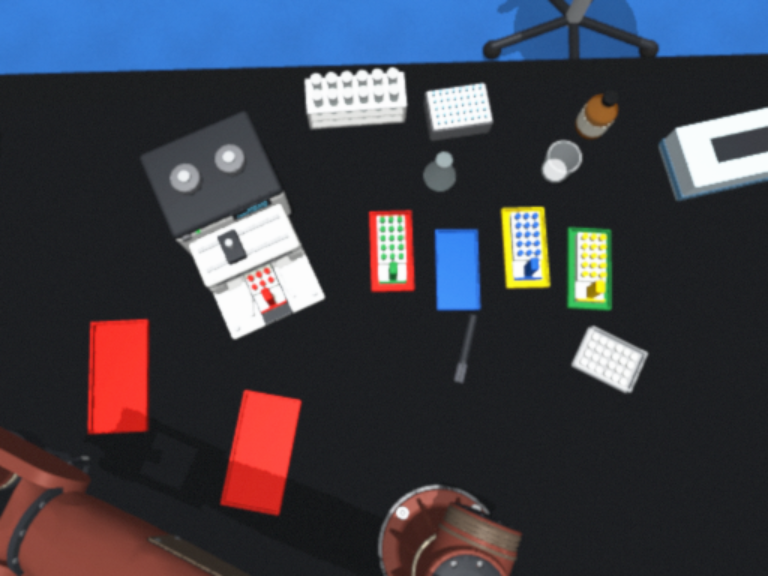

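The green tray is in the small red dish, the blue tray in the yellow dish and the yellow tray in the green dish. The blue dish is empty and the red tray is in the machine. Next I measure poses.

```bash
cat > h.py <<'E'
import numpy as np,cv2
def pts(c):
    z=c["z_map"].astype(float);h,w=z.shape
    u,v=np.meshgrid(np.arange(w),np.arange(h))
    p=np.stack([(u-c["cx"])/c["fx"]*z,-(v-c["cy"])/c["fy"]*z,-z],-1)
    E=c["extrinsics"];P=p@E[:3,:3].T+E[:3,3];P[z<=0]=np.nan
    return P
def masks(c):
    hsv=cv2.cvtColor(c["img"],cv2.COLOR_RGB2HSV);H,S,V=[hsv[...,i].astype(int) for i in range(3)]
    g=(S>130)&(V>60)
    return dict(red=g&((H<8)|(H>172)),yellow=g&(H>17)&(H<35),green=g&(H>45)&(H<80),blue=g&(H>100)&(H<130))
E
python3 - <<'E'
from h import *
for n in("top","scene"):
    c=dict(np.load(n+"0.npz"));P=pts(c);M=masks(c)
    print("==",n)
    for k,m in M.items():
        nl,lab,st,ce=cv2.connectedComponentsWithStats(m.astype(np.uint8))
        for i in range(1,nl):
            if st[i,4]<25: continue
            q=P[lab==i];q=q[~np.isnan(q[:,0])]
            if len(q)<15 or q[:,0].max()>1.0: continue
            r=cv2.minAreaRect((q[:,:2]*1000).astype(np.float32))
            print(k,st[i,4],ce[i].round(),"ctr",q.mean(0).round(3),"z",q[:,2].min().round(3),q[:,2].max().round(3),"rect",np.round(r[0],1),np.round(r[1],1),round(r[2],1))
E
```

```text
== top
red 786 [261. 168.] ctr [0.548 0.069 0.005] z -0.008 0.027 rect [554.1  68.5] [ 88.4 166.9] 90.0
red 86 [180. 199.] ctr [0.453 0.297 0.057] z 0.01 0.09 rect [456.3 299.5] [26.3 47.3] 22.1
red 3143 [ 79. 251.] ctr [0.324 0.589 0.006] z -0.005 0.024 rect [326.4 591.3] [215.1 118.8] 1.3
red 3262 [174. 301.] ctr [0.178 0.321 0.005] z -0.008 0.024 rect [179.5 321.8] [115.4 214.9] 78.0
red 6193 [ 50. 350.] ctr [0.137 0.409 0.627] z 0.435 0.687 rect [118.4 427.9] [310.6 106. ] 63.9
red 1941 [286. 359.] ctr [0.045 0.035 0.168] z -0.008 0.367 rect [ 35. -15.] [229.7 153.7] 88.9
red 26 [338. 352.] ctr [ 0.079 -0.061  0.339] z 0.317 0.35 rect [ 79.3 -61.8] [42.3  2.6] 65.5
red 43 [334. 367.] ctr [ 0.053 -0.052  0.339] z 0.309 0.353 rect [ 52.2 -52.2] [50.   4.4] 66.9
yellow 772 [349. 166.] ctr [ 0.547 -0.188  0.005] z -0.007 0.021 rect [ 553.5 -192.4] [ 91.2 167.4] 89.8
yellow 127 [396. 194.] ctr [ 0.452 -0.3    0.052] z 0.005 0.087 rect [ 454.2 -304.4] [50.3 26. ] 85.2
green 639 [391. 180.] ctr [ 0.501 -0.306  0.006] z -0.007 0.021 rect [ 508.  -311.4] [ 89.8 164.5] 84.9
green 50 [262. 
[... 1655 characters left out ...]
 [222.  12.] ctr [-0.669 -1.014 -0.222] z -0.407 0.005 rect [-546.6 -925.5] [1080.4  517.1] 56.5
blue 200 [167. 154.] ctr [ 0.509 -0.189  0.047] z -0.003 0.082 rect [ 496.7 -218.7] [128.9  64.5] 61.9
blue 29 [ 13. 154.] ctr [ 0.783 -0.609  0.021] z 0.016 0.028 rect [ 783.  -608.5] [  3.3 107.9] 11.6
blue 39 [156. 164.] ctr [ 0.551 -0.194  0.038] z -0.001 0.044 rect [ 547.2 -210.7] [87.3 17.1] 75.0
blue 1269 [200. 183.] ctr [ 0.511 -0.059  0.005] z -0.005 0.016 rect [505.3 -63.1] [ 95.5 168.3] 88.8
blue 40 [152. 168.] ctr [ 0.568 -0.195  0.037] z -0.002 0.045 rect [ 563.5 -212.5] [89.9 17.6] 72.5
blue 86 [145. 173.] ctr [ 0.596 -0.195  0.037] z -0.0 0.045 rect [ 593.1 -210.8] [88.5 34.5] 77.7
```

```bash
python3 - <<'E'
from rig import arm
from h import *
c=arm.capture("wrist"); print(c["tool_from_camera"].round(3),[(k,c[k]) for k in("fx","fy","cx","cy")])
cv2.imwrite("pics/w0.png",c["img"][:,:,::-1])
c=arm.capture("top")
P=pts(c)
# ortho of machine area
xs=np.arange(.3,.85,.001);ys=np.arange(.5,.1,-.001)
# refine yaw: normals / edges: machine top pixels z>0.16 & z in bridge
for lo,hi in((.165,.19),(.09,.106),(.175,.185)):
    m=(P[...,2]>lo)&(P[...,2]<hi)&(P[...,0]>.4)&(P[...,0]<.85)&(P[...,1]>.15)&(P[...,1]<.55)
    q=P[m][:,:2]*1000
    r=cv2.minAreaRect(q.astype(np.float32));print(lo,hi,len(q),r,q.mean(0))
cv2.imwrite("pics/top_m.png",cv2.resize(c["img"][60:240,80:240,::-1],None,fx=3.5,fy=3.5,interpolation=cv2.INTER_CUBIC)[:600])
E
```

```text
[[ 1.    -0.    -0.001  0.   ]
 [-0.001 -0.956 -0.294 -0.074]
 [-0.001  0.294 -0.956 -0.164]
 [ 0.     0.     0.     1.   ]] [('fx', 297.3186396354542), ('fy', 297.3186396354542), ('cx', 252.3005357535282), ('cy', 188.1509714682468)]
0.165 0.19 602 ((668.9097290039062, 391.7301940917969), (51.38893127441406, 134.81651306152344), 22.954574584960938) [667.87980491 391.30738889]
0.09 0.106 1941 ((638.8006591796875, 261.7668762207031), (176.8779296875, 433.986328125), 49.28191375732422) [556.9473702  335.09490894]
0.175 0.185 155 ((669.6611328125, 393.6077880859375), (47.924720764160156, 124.89543914794922), 20.77501106262207) [668.67384279 393.2721017 ]
```

View pics/w0.png

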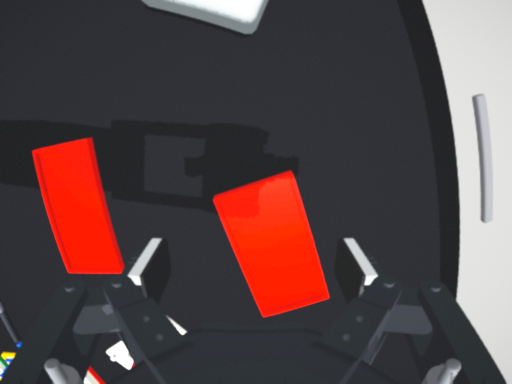

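View pics/top_m.png

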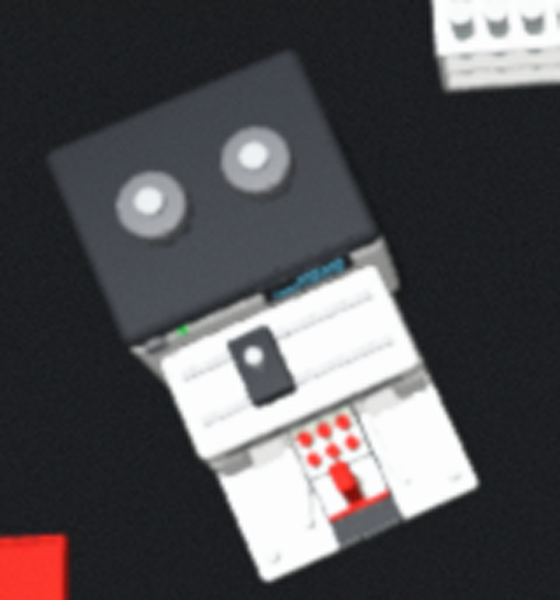

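```bash
cat > go.py <<'E'
import sys,numpy as np
from scipy.spatial.transform import Rotation as R
from rig import arm
# usage: go.py x y z yawdeg(tool y dir) [maxcm]   tool straight down
def target(yaw):
    a=np.radians(yaw); y=np.array([np.cos(a),np.sin(a),0]); z=np.array([0,0,-1.]); x=np.cross(y,z)
    return R.from_matrix(np.stack([x,y,z],1))
a=[float(s) for s in sys.argv[1:]]
o=arm.get_obs(); q=o["ee_rot"]; r0=R.from_quat(q[[1,2,3,0]]); p0=o["tcp_pos"]
r1=target(a[3]); p1=np.array(a[:3]); mx=a[4] if len(a)>4 else 6
rv=(r0.inv()*r1).as_rotvec(); d=np.linalg.norm(p1-p0)*100
n=max(1,int(np.ceil(max(d/mx,np.linalg.norm(rv)/.18))))
yv=r0.as_matrix()[:,1]
print("t",round(o["time"],2),"tcp",(p0*1000).round(1),"yaw",round(np.degrees(np.arctan2(yv[1],yv[0])),2),"F",o["force"].round(1),"w",round(o["gripper_width"]*1000,1))
print("shift in tool now (cm)",(r0.inv().apply(p1-p0)*100).round(2),"rot",rv.round(3),"rows",n)
for i in range(n):
    ri=r0*R.from_rotvec(rv*i/n)
    print((ri.inv().apply((p1-p0)/n)*100).round(2),(rv/n).round(3))
E
python3 go.py .40 .275 .24 22
```

```text
t 0.2 tcp [189.7 594.9 209.4] yaw -17.69 F [ 0.8 -0.7 -1.5] w 85.5
shift in tool now (cm) [-24.09  29.76  -3.03] rot [-0.001  0.001 -0.693] rows 7
[-3.44  4.25 -0.43] [-0.     0.    -0.099]
[-3.84  3.89 -0.43] [-0.     0.    -0.099]
[-4.21  3.49 -0.43] [-0.     0.    -0.099]
[-4.53  3.06 -0.43] [-0.     0.    -0.099]
[-4.81  2.6  -0.43] [-0.     0.    -0.099]
[-5.05  2.11 -0.44] [-0.     0.    -0.099]
[-5.23  1.6  -0.44] [-0.     0.    -0.099]
```

```bash
python3 -m inch '[-3.4,4.3,-0.4,0,0,-0.1,-1, -3.8,3.9,-0.4,0,0,-0.1,-1, -4.2,3.5,-0.4,0,0,-0.1,-1, -4.5,3.1,-0.4,0,0,-0.1,-1, -4.8,2.6,-0.4,0,0,-0.1,-1, -5,2.1,-0.4,0,0,-0.1,-1, -5.2,1.6,-0.4,0,0,-0.1,-1, 0,0,0,0,0,0,-1]'; python3 go.py .40 .275 .24 22
```

```text
time: 1.2
tcp_pos: [0.4111, 0.2707, 0.2371]
ee_rot: [0.001, 0.545, 0.838, -0.001]
force: [-0.4, 1.2, -0.3]
gripper_width: 0.0855
t 1.2 tcp [411.1 270.7 237.1] yaw 23.91 F [-0.4  1.2 -0.3] w 85.5
shift in tool now (cm) [ 0.84 -0.84 -0.29] rot [0.    0.003 0.033] rows 1
[ 0.84 -0.84 -0.29] [0.    0.003 0.033]
```

```bash
cat >> h.py <<'E'
from scipy.spatial.transform import Rotation as R
def wcap(arm,name):
    o=arm.get_obs(); c=arm.capture("wrist"); q=o["ee_rot"]
    T=np.eye(4);T[:3,:3]=R.from_quat(q[[1,2,3,0]]).as_matrix();T[:3,3]=o["tcp_pos"]
    c["extrinsics"]=T@c["tool_from_camera"]
    np.savez(name+".npz",**{k:v for k,v in c.items()})
    cv2.imwrite(f"pics/{name}.png",cv2.resize(c["img"][:,:,::-1],None,fx=1.5,fy=1.5,interpolation=cv2.INTER_CUBIC))
    return c
def rays(c,u,v):
    dx=(u-c["cx"])/c["fx"];dy=(v-c["cy"])/c["fy"];r=np.hypot(dx,dy)+1e-12
    s=np.sin(r)/r
    return np.stack([dx*s,-dy*s,-np.cos(r)],-1)
def plane(c,uv,z):
    """pixels (native) -> world at height z (m)"""
    uv=np.atleast_2d(np.asarray(uv,float)); E=c["extrinsics"]
    d=rays(c,uv[:,0],uv[:,1])@E[:3,:3].T; o=E[:3,3]
    return o+d*((z-o[2])/d[:,2])[:,None]
def wpts(c):
    z=c["z_map"].astype(float);h,w=z.shape
    u,v=np.meshgrid(np.arange(w),np.arange(h)); d=rays(c,u,v)
    p=d*(z/-d[...,2])[...,None]; E=c["extrinsics"]
    P=p@E[:3,:3].T+E[:3,3];P[z<=0]=np.nan
    return P
def proj(c,X):
    E=c["extrinsics"];p=(np.atleast_2d(X)-E[:3,3])@E[:3,:3]
    x,y,z=p[:,0],-p[:,1],-p[:,2];rh=np.hypot(x,y)+1e-12;th=np.arctan2(rh,z)
    return np.stack([c["cx"]+c["fx"]*th*x/rh,c["cy"]+c["fy"]*th*y/rh],-1)
E
python3 - <<'E'
from rig import arm
from h import *
c=wcap(arm,"w1"); P=wpts(c)
for k,m in masks(c).items():
    nl,lab,st,ce=cv2.connectedComponentsWithStats(m.astype(np.uint8))
    for i in range(1,nl):
        if st[i,4]<40: continue
        q=P[lab==i];q=q[~np.isnan(q[:,0])]
        if len(q)<15: continue
        print(k,st[i,4],ce[i].round(),"ctr",np.median(q,0).round(4),"z",np.percentile(q[:,2],[2,98]).round(3))
E
```

```text
red 7851 [345.  39.] ctr [0.2145 0.3214 0.0044] z [0.001 0.017]
red 6671 [449. 188.] ctr [0.3235 0.5864 0.0049] z [0.001 0.017]
red 1504 [108. 176.] ctr [0.5088 0.0975 0.0039] z [-0.     0.013]
red 115 [ 70. 199.] ctr [0.5906 0.0296 0.0105] z [-0.001  0.013]
red 682 [260. 206.] ctr [0.452  0.2999 0.0491] z [0.021 0.086]
red 64 [246. 225.] ctr [0.4925 0.2983 0.0477] z [0.034 0.049]
red 69 [246. 237.] ctr [0.5088 0.3049 0.0479] z [0.043 0.05 ]
red 65 [258. 238.] ctr [0.5023 0.32   0.0479] z [0.044 0.049]
red 69 [271. 238.] ctr [0.4959 0.3349 0.0476] z [0.042 0.05 ]
yellow 425 [  4. 121.] ctr [ 0.5139 -0.1498  0.0047] z [-0.001  0.012]
green 440 [ 88. 163.] ctr [0.4924 0.0711 0.064 ] z [0.01  0.079]
green 42 [ 88. 183.] ctr [0.5324 0.0707 0.0405] z [0.037 0.042]
green 45 [ 97. 188.] ctr [0.5321 0.0873 0.0406] z [0.036 0.042]
green 43 [ 77. 189.] ctr [0.5494 0.0546 0.0406] z [0.035 0.042]
green 41 [ 95. 198.] ctr [0.5506 0.0874 0.0405] z [0.036 0.042]
green 42 [ 75. 200.] ctr [0.5684 0.0546 0.0405] z [0.036 0.042]
green 40 [ 83. 205.] ctr [0.5681 0.071  0.0406] z [0.036 0.042]
green 41 [ 73. 210.] ctr [0.5859 0.0543 0.0404] z [0.036 0.042]
green 42 [ 92. 209.] ctr [0.5685 0.0873 0.0406] z [0.035 0.042]
green 46 [ 71. 221.] ctr [0.6047 0.0538 0.0406] z [-0.     0.042]
green 41 [ 90. 220.] ctr [0.5868 0.0868 0.0409] z [0.036 0.042]
green 46 [ 79. 225.] ctr [0.605  0.0703 0.0405] z [-0.001  0.042]
green 46 [ 88. 230.] ctr [0.6056 0.0866 0.0404] z [0.    0.042]
blue 3910 [ 42. 133.] ctr [ 0.5086 -0.0573  0.0031] z [-0.     0.012]
blue 250 [ 20. 312.] ctr [ 2.1245 -0.6865 -0.7504] z [-0.756  0.065]
```

View pics/w1.png

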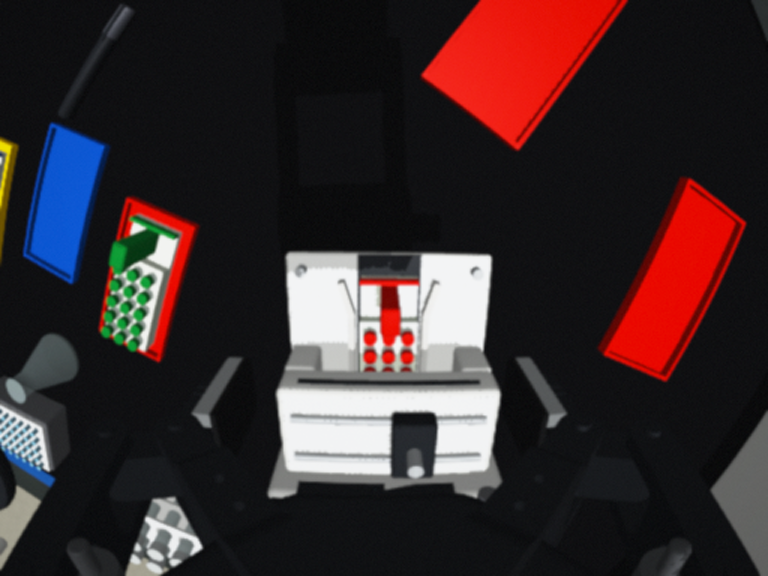

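```bash
cat >> h.py <<'E'
def tray(c,col,zt,P=None):
    """fit caps of a tray by colour; zt=height of cap tops. returns centre(x,y) mm of tray, yaw deg"""
    if P is None:P=wpts(c)
    m=masks(c)[col].astype(np.uint8)
    nl,lab,st,ce=cv2.connectedComponentsWithStats(m)
    L=[]
    for i in range(1,nl):
        if not 15<st[i,4]<400: continue
        q=P[lab==i]; q=q[~np.isnan(q[:,0])]
        if len(q)<10 or abs(np.median(q[:,2])-zt)>.006: continue
        s=max(st[i,2],st[i,3])/max(1,min(st[i,2],st[i,3]))
        if s>2: continue
        t=q[np.abs(q[:,2]-zt)<.005]
        L.append(np.r_[np.median(q[:,:2],0),st[i,4]])
    return np.array(L)
def post(c,col,z0,z1,P=None):
    if P is None:P=wpts(c)
    m=masks(c)[col]&(P[...,2]>z0)&(P[...,2]<z1)
    q=P[m]; return q
E
python3 - <<'E'
from h import *
c=dict(np.load("w1.npz"));P=wpts(c)
Z=P[...,2]
m=(np.abs(Z-.098)<.004)&(np.abs(P[...,0]-.55)<.15)&(np.abs(P[...,1]-.34)<.15)
q=P[m][:,:2]*1000
r=cv2.minAreaRect(q.astype(np.float32));print("bridge",len(q),r,np.median(Z[m]))
m=(np.abs(Z-.010)<.003)&(np.abs(P[...,0]-.45)<.12)&(np.abs(P[...,1]-.3)<.13)&(c["img"].min(-1)>140)
q=P[m][:,:2]*1000
r=cv2.minAreaRect(q.astype(np.float32));print("deck",len(q),r)
q=post(c,"red",.075,.095);q=q[(abs(q[:,0]-.45)<.05)&(abs(q[:,1]-.3)<.05)];print("post top",len(q),q.mean(0)*1000,cv2.minAreaRect((q[:,:2]*1000).astype(np.float32)))
# white block edges: z 26-46? caps
print(tray(c,"red",.048).round(4))
E
```

```text
bridge 6097 ((549.9132690429688, 340.4703369140625), (93.27897644042969, 204.57069396972656), 23.401357650756836) 0.09814010817100016
deck 5698 ((480.20379638671875, 310.58624267578125), (119.1680908203125, 189.3936309814453), 23.6187744140625)
post top 253 [457.24538404 300.41822235  84.41887119] ((458.4512939453125, 301.08453369140625), (22.020305633544922, 13.947813034057617), 24.27138328552246)
[[ 0.4925  0.2983 64.    ]
 [ 0.5088  0.3049 69.    ]
 [ 0.5023  0.32   65.    ]
 [ 0.4959  0.3349 69.    ]]
```

```bash
python3 go.py .4584 .3009 .12 23.4
```

```text
t 1.25 tcp [409.9 272.1 236.8] yaw 23.99 F [0.3 0.6 0.1] w 85.6
shift in tool now (cm) [ 0.68  5.61 11.67] rot [-0.001  0.002  0.01 ] rows 3
[0.23 1.87 3.89] [-0.     0.001  0.003]
[0.23 1.87 3.89] [-0.     0.001  0.003]
[0.24 1.87 3.89] [-0.     0.001  0.003]
```

```bash
python3 -m inch '[0.2,1.9,3.9,0,0,0.01,-1, 0.2,1.9,3.9,0,0,0,-1, 0.2,1.9,3.9,0,0,0,-1, 0,0,0,0,0,0,-1]'; for i in 1 2; do python3 go.py .4584 .3009 .0445 23.4; done; python3 - <<'E'
from rig import arm
from h import *
for i in range(4): print(arm.get_obs()["tcp_pos"])
c=wcap(arm,"w2"); P=wpts(c)
q=post(c,"red",.08,.09,P);q=q[(abs(q[:,0]-.45)<.05)&(abs(q[:,1]-.3)<.05)];print("post top",len(q),q.mean(0)*1000,cv2.minAreaRect((q[:,:2]*1000).astype(np.float32)))
E
```

```text
time: 1.75
tcp_pos: [0.4582, 0.3063, 0.1174]
ee_rot: [-0.001, 0.548, 0.836, 0.001]
force: [-0.0, 0.1, 0.2]
gripper_width: 0.0852
t 1.75 tcp [458.2 306.3 117.4] yaw 23.53 F [-0.   0.1  0.2] w 85.2
shift in tool now (cm) [-0.52 -0.2   7.29] rot [ 0.    -0.002  0.002] rows 2
[-0.26 -0.1   3.65] [ 0.    -0.001  0.001]
[-0.26 -0.1   3.65] [ 0.    -0.001  0.001]
t 1.75 tcp [458.2 306.3 117.4] yaw 23.53 F [-0.   0.1  0.2] w 85.2
shift in tool now (cm) [-0.52 -0.2   7.29] rot [ 0.    -0.002  0.002] rows 2
[-0.26 -0.1   3.65] [ 0.    -0.001  0.001]
[-0.26 -0.1   3.65] [ 0.    -0.001  0.001]
[0.4581604  0.3063441  0.11741574]
[0.4581604  0.3063441  0.11741574]
[0.4581604  0.3063441  0.11741574]
[0.4581604  0.3063441  0.11741574]
post top 658 [458.1421042  300.64787779  84.84954979] ((458.9740905761719, 300.8688049316406), (23.319265365600586, 14.405326843261719), 23.654003143310547)
```

View pics/w2.png

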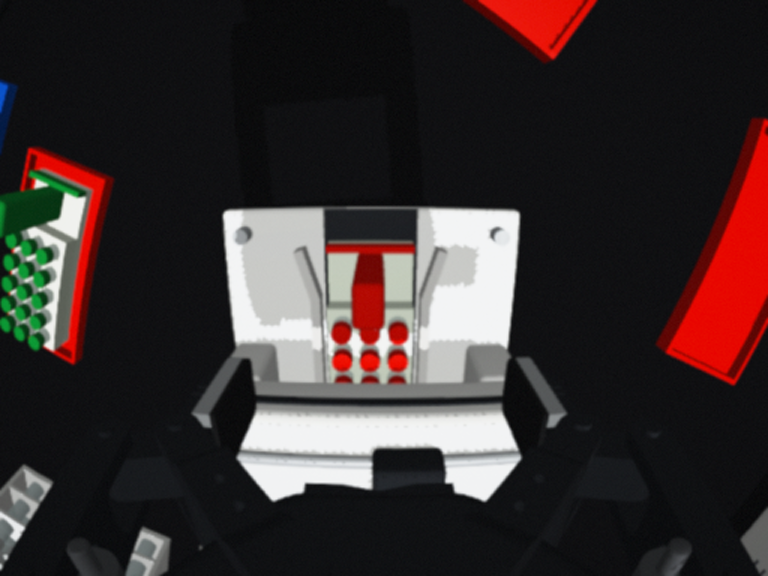

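```bash
python3 go.py .4586 .3008 .0445 23.4; python3 -m inch '[-0.5,-0.2,0,0,0,0,-1, 0,0,2.5,0,0,0,-1, 0,0,2.5,0,0,0,-1]'; python3 go.py .4586 .3008 .0445 23.4
```

```text
t 1.8 tcp [459.2 306.9 119.7] yaw 23.54 F [-0.1  0.2  1. ] w 85.4
shift in tool now (cm) [-0.55 -0.33  7.51] rot [ 0.004 -0.002  0.003] rows 2
[-0.28 -0.17  3.76] [ 0.002 -0.001  0.001]
[-0.27 -0.16  3.76] [ 0.002 -0.001  0.001]
time: 2.17
tcp_pos: [0.4635, 0.3052, 0.0776]
ee_rot: [0.004, 0.547, 0.837, 0.009]
force: [0.1, 0.2, 0.5]
gripper_width: 0.0853
t 2.17 tcp [463.5 305.2  77.6] yaw 23.67 F [0.1 0.2 0.5] w 85.3
shift in tool now (cm) [-0.21 -0.69  3.3 ] rot [ 0.019 -0.003  0.005] rows 1
[-0.21 -0.69  3.3 ] [ 0.019 -0.003  0.005]
```

```bash
python3 -m inch '[-0.2,-0.6,0,0.015,0,0,-1, 0,0,0,0,0,0,-1]'; python3 go.py .4586 .3008 .0445 23.4
```

```text
time: 2.42
tcp_pos: [0.4584, 0.3007, 0.0798]
ee_rot: [0.0, 0.547, 0.837, 0.003]
force: [-0.4, 0.6, 0.3]
gripper_width: 0.0855
t 2.42 tcp [458.4 300.7  79.8] yaw 23.68 F [-0.4  0.6  0.3] w 85.5
shift in tool now (cm) [-0.01  0.    3.53] rot [ 0.005 -0.003  0.005] rows 1
[-0.01  0.    3.53] [ 0.005 -0.003  0.005]
```

```bash
python3 -m inch '[0,0,1.8,0,0,0,-1, 0,0,1.7,0,0,0,-1, 0,0,0,0,0,0,-1]'; python3 go.py .4586 .3008 .0445 23.4
```

```text
time: 2.8
tcp_pos: [0.46, 0.3016, 0.0452]
ee_rot: [0.001, 0.547, 0.837, 0.005]
force: [-0.5, 0.4, -0.1]
gripper_width: 0.0855
t 2.8 tcp [460.  301.6  45.2] yaw 23.67 F [-0.5  0.4 -0.1] w 85.5
shift in tool now (cm) [-0.02 -0.17  0.07] rot [ 0.01  -0.003  0.005] rows 1
[-0.02 -0.17  0.07] [ 0.01  -0.003  0.005]
```

```bash
python3 -m inch '[0,-0.15,0.05,0.01,0,0.005,-1, 0,0,0,0,0,0,0.5, 0,0,0,0,0,0,1, 0,0,0,0,0,0,1, 0,0,0,0,0,0,1, 0,0,0,0,0,0,1, 0,0,0,0,0,0,1]'; python3 go.py .4586 .3008 .0445 23.4
```

```text
time: 3.68
tcp_pos: [0.4592, 0.3013, 0.0454]
ee_rot: [-0.001, 0.549, 0.836, 0.001]
force: [-0.5, 0.4, 0.3]
gripper_width: 0.0141
t 3.67 tcp [459.2 301.3  45.4] yaw 23.37 F [-0.5  0.4  0.3] w 14.1
shift in tool now (cm) [-0.02 -0.08  0.09] rot [-0.    -0.003 -0.   ] rows 1
[-0.02 -0.08  0.09] [-0.    -0.003 -0.   ]
```

```bash
python3 -m inch '[0,0,-0.3,0,0,0,1, 0,-1.5,0,0,0,0,1, 0,-2,0,0,0,0,1, 0,-2,0,0,0,0,1]'; python3 go.py .3858 .2695 .048 23.4;  python3 - <<'E'
from rig import arm
from h import *
c=wcap(arm,"w3")
E
```

```text
time: 4.18
tcp_pos: [0.4054, 0.2779, 0.0476]
ee_rot: [-0.002, 0.549, 0.836, -0.001]
force: [0.8, -0.1, -1.5]
gripper_width: 0.0146
t 4.17 tcp [405.4 277.9  47.6] yaw 23.36 F [ 0.8 -0.1 -1.5] w 14.6
shift in tool now (cm) [ 0.01 -2.13 -0.04] rot [-0.003 -0.003 -0.001] rows 1
[ 0.01 -2.13 -0.04] [-0.003 -0.003 -0.001]
```

View pics/w3.png

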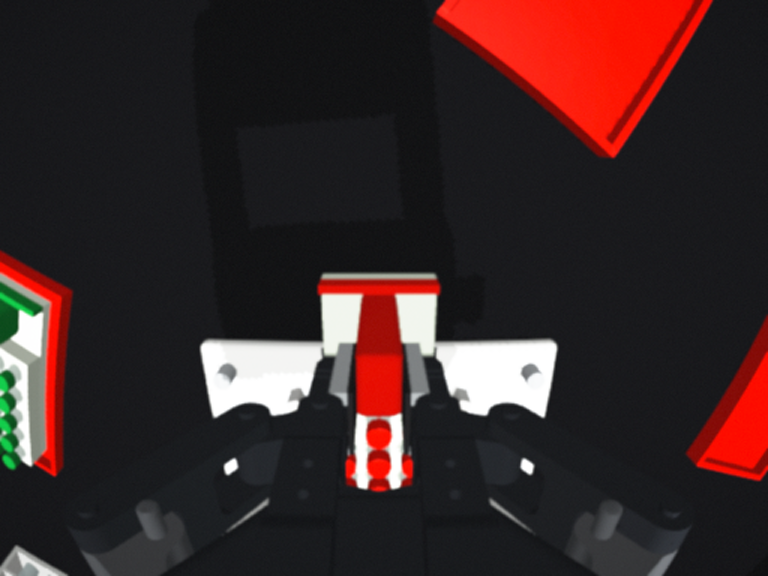

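```bash
python3 -m inch '[0,-2.2,0,0,0,0,1, 0,-0.5,-3,0,0,0,1, 0,0,-3,0,0,0,1, 0,0,-3,0,0,0,1, 0,0,0,0,0,0,1]'; python3 - <<'E'
from h import *
c=dict(np.load("w1.npz"));P=wpts(c)
def big(c,P,col,y0,x0=.52):
    m=masks(c)[col]&(abs(P[...,0]-x0)<.1)&(abs(P[...,1]-y0)<.06)&(P[...,2]<.02)
    q=P[m]*1000; return len(q),cv2.minAreaRect(q[:,:2].astype(np.float32)),np.percentile(q[:,0],[1,99]),np.percentile(q[:,1],[1,99])
print("blue",big(c,P,"blue",-.057)); print("red",big(c,P,"red",.07,.55))
c=dict(np.load("top0.npz"))
# ray-plane at rim height from top image: use subpixel contour rect
for col,z in(("blue",.008),("red",.010),("yellow",.010),("green",.010)):
    m=masks(c)[col]; P=pts(c); m&=(abs(P[...,0]-.53)<.12)&(P[...,1]<.15)
    # rebuild filled mask hull
    ys,xs=np.nonzero(m&(P[...,2]<.03)); 
    E=c["extrinsics"]; d=np.stack([(xs-c["cx"])/c["fx"],-(ys-c["cy"])/c["fy"],-np.ones(len(xs))],-1)@E[:3,:3].T
    X=(E[:3,3]+d*((z-E[2,3])/d[:,2])[:,None])*1000
    print(col,cv2.minAreaRect(X[:,:2].astype(np.float32)))
E
```

```text
time: 4.85
tcp_pos: [0.3717, 0.2632, 0.1364]
ee_rot: [-0.005, 0.549, 0.836, -0.006]
force: [-0.6, 0.1, -0.4]
gripper_width: 0.0145
blue (3894, ((516.5908813476562, -61.642215728759766), (94.93580627441406, 166.7541046142578), 89.09544372558594), array([433.98728701, 591.37888368]), array([-107.59455632,  -14.60976637]))
red (1621, ((556.9686279296875, 65.29647827148438), (90.55735778808594, 168.9699249267578), 89.67440032958984), array([473.27069874, 639.20089832]), array([ 20.88359787, 110.00433661]))
blue ((509.535400390625, -112.49353790283203), (200.169677734375, 162.48670959472656), 88.39482116699219)
red ((551.9430541992188, 68.99783325195312), (87.84569549560547, 164.3294219970703), 89.81924438476562)
yellow ((539.9168701171875, -238.89962768554688), (206.54010009765625, 180.68429565429688), 82.82896423339844)
green ((521.498779296875, -141.13575744628906), (420.6324768066406, 162.38015747070312), 84.64277648925781)
```

```bash
cat >> h.py <<'E'
def dishes(c,cx0={"red":(.552,.068),"blue":(.511,-.058),"yellow":(.55,-.19),"green":(.505,-.308)},zs=.008):
    """fit fixed-size rectangle to dish-coloured pixels' outline, ray/plane"""
    P=pts(c);out={}
    for col,(x0,y0) in cx0.items():
        m=masks(c)[col]&(P[...,2]<.03)&(abs(P[...,0]-x0)<.11)&(abs(P[...,1]-y0)<.06)
        ys,xs=np.nonzero(m);E=c["extrinsics"]
        d=np.stack([(xs-c["cx"])/c["fx"],-(ys-c["cy"])/c["fy"],-np.ones(len(xs))],-1)@E[:3,:3].T
        X=(E[:3,3]+d*((zs-E[2,3])/d[:,2])[:,None])*1000
        out[col]=cv2.minAreaRect(X[:,:2].astype(np.float32))
    return out
E
python3 - <<'E'
from h import *
c=dict(np.load("top0.npz"))
for k,v in dishes(c).items(): print(k,np.round(v[0],1),np.round(v[1],1),round(v[2],1))
c=dict(np.load("w1.npz"));P=wpts(c)
for col,x0,y0 in(("blue",.511,-.058),("red",.551,.068)):
    m=masks(c)[col]&(abs(P[...,0]-x0)<.1)&(abs(P[...,1]-y0)<.055)&(P[...,2]<.0145)&(P[...,2]>.0095)
    q=P[m]*1000; r=cv2.minAreaRect(q[:,:2].astype(np.float32)); print(col,len(q),r)
E
python3 go.py .463 -.057 .14 0
```

```text
red [552.4  68.9] [ 88.  164.6] 89.8
blue [511.1 -56.6] [ 87.9 163. ] 88.8
yellow [ 551.6 -189.9] [ 88.8 165.3] 89.9
green [ 506.2 -309.4] [ 84.1 162.6] 84.6
blue 539 ((511.7366027832031, -55.43515396118164), (82.45781707763672, 156.6615447998047), 88.98018646240234)
red 490 ((550.8245239257812, 69.40815734863281), (82.46690368652344, 156.45608520507812), 89.793212890625)
t 4.85 tcp [371.7 263.2 136.4] yaw 23.41 F [-0.6  0.1 -0.4] w 14.5
shift in tool now (cm) [-33.01  -4.34  -0.38] rot [-0.016  0.001  0.409] rows 6
[-5.5  -0.72 -0.06] [-0.003  0.     0.068]
[-5.54 -0.35 -0.07] [-0.003  0.     0.068]
[-5.55  0.03 -0.07] [-0.003  0.     0.068]
[-5.53  0.41 -0.07] [-0.003  0.     0.068]
[-5.49  0.78 -0.07] [-0.003  0.     0.068]
[-5.43  1.16 -0.06] [-0.003  0.     0.068]
```

```bash
python3 -m inch '[-5.5,-0.7,-0.1,0,0,0.07,1, -5.5,-0.3,-0.1,0,0,0.07,1, -5.5,0,-0.1,0,0,0.07,1, -5.5,0.4,-0.1,0,0,0.07,1, -5.5,0.8,-0.1,0,0,0.07,1, -5.4,1.2,-0.1,0,0,0.07,1, 0,0,0,0,0,0,1]'; python3 go.py .4643 -.055 .09 -1;  python3 - <<'E'
from rig import arm
from h import *
c=wcap(arm,"w4");P=wpts(c)
print(tray(c,"red",np.nan_to_num(np.nanmedian(0.138)),P) if 0 else "")
for col,x0,y0 in(("blue",.511,-.058),("green",.506,-.308),("yellow",.551,-.19)):
    m=masks(c)[col]&(abs(P[...,0]-x0)<.1)&(abs(P[...,1]-y0)<.055)&(P[...,2]<.0145)&(P[...,2]>.0095)
    q=P[m]*1000; r=cv2.minAreaRect(q[:,:2].astype(np.float32)); print(col,len(q),r)
E
```

```text
time: 5.72
tcp_pos: [0.456, -0.0643, 0.1309]
ee_rot: [-0.009, 0.714, 0.7, -0.011]
force: [-0.0, 0.4, -3.0]
gripper_width: 0.0148
t 5.72 tcp [456.  -64.3 130.9] yaw -1.19 F [-0.   0.4 -3. ] w 14.8
shift in tool now (cm) [0.96 0.92 4.06] rot [-0.028  0.003 -0.003] rows 1
[0.96 0.92 4.06] [-0.028  0.003 -0.003]

blue 695 ((484.9835205078125, -55.520652770996094), (79.80774688720703, 102.84514617919922), 89.05326843261719)
green 585 ((506.6947021484375, -308.9075927734375), (82.49015808105469, 157.1959228515625), 85.15077209472656)
yellow 637 ((551.0798950195312, -189.52035522460938), (155.86460876464844, 81.60035705566406), 0.15227563679218292)
```

View pics/w4.png

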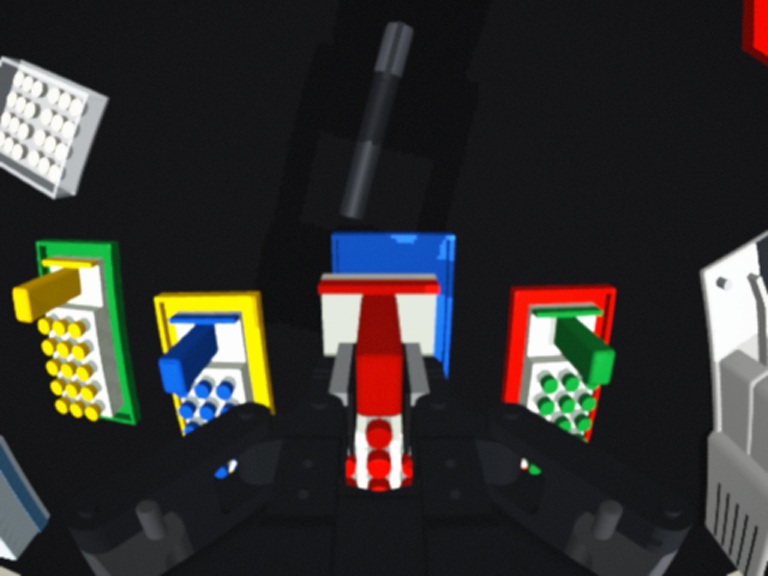

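```bash
python3 -m inch '[0.9,0.8,1,-0.025,0,0,1, 0,0,2,0,0,0,1, 0,0,0,0,0,0,1]'; python3 go.py .4643 -.055 .040 -1
```

```text
time: 6.15
tcp_pos: [0.4581, -0.049, 0.0951]
ee_rot: [-0.005, 0.712, 0.702, -0.003]
force: [-0.1, 0.1, -2.0]
gripper_width: 0.0149
t 6.15 tcp [458.1 -49.   95.1] yaw -0.87 F [-0.1  0.1 -2. ] w 14.9
shift in tool now (cm) [-0.6  0.7  5.5] rot [-0.013 -0.003  0.002] rows 1
[-0.6  0.7  5.5] [-0.013 -0.003  0.002]
```

```bash
python3 -m inch '[-0.6,0.7,0,-0.013,0,0,1, 0,0,0,0,0,0,1, 0,0,0,0,0,0,1]'; python3 go.py .4643 -.055 .040 -1
```

```text
time: 6.52
tcp_pos: [0.4658, -0.0541, 0.0959]
ee_rot: [-0.0, 0.712, 0.703, 0.002]
force: [0.6, -0.8, -1.8]
gripper_width: 0.0144
t 6.53 tcp [465.8 -54.1  95.9] yaw -0.72 F [ 0.6 -0.8 -1.8] w 14.4
shift in tool now (cm) [-0.11 -0.16  5.59] rot [ 0.002 -0.003  0.005] rows 1
[-0.11 -0.16  5.59] [ 0.002 -0.003  0.005]
```

```bash
python3 -m inch '[-0.1,-0.2,1.5,0,0,0.005,1, 0,0,1.5,0,0,0,1, 0,0,1.2,0,0,0,1, 0,0,0,0,0,0,1, 0,0,0,0,0,0,1]'; python3 go.py .4643 -.055 .040 -1
```

```text
time: 7.15
tcp_pos: [0.4632, -0.0551, 0.0505]
ee_rot: [-0.001, 0.714, 0.701, 0.002]
force: [0.5, 0.1, -1.6]
gripper_width: 0.0148
t 7.15 tcp [463.2 -55.1  50.5] yaw -1.05 F [ 0.5  0.1 -1.6] w 14.8
shift in tool now (cm) [0.01 0.1  1.05] rot [ 0.001 -0.003 -0.001] rows 1
[0.01 0.1  1.05] [ 0.001 -0.003 -0.001]
```

```bash
python3 -m inch '[0,0.1,0.6,0,0,0,1, 0,0,0.3,0,0,0,1, 0,0,0.1,0,0,0,1, 0,0,0,0,0,0,1]'; python3 go.py .4643 -.055 .040 -1;  python3 - <<'E'
from rig import arm
from h import *
c=wcap(arm,"w5")
E
```

```text
time: 7.65
tcp_pos: [0.4654, -0.0553, 0.0407]
ee_rot: [0.0, 0.714, 0.701, 0.002]
force: [-0.4, 0.6, -1.8]
gripper_width: 0.0144
t 7.65 tcp [465.4 -55.3  40.7] yaw -1.05 F [-0.4  0.6 -1.8] w 14.4
shift in tool now (cm) [ 0.03 -0.11  0.07] rot [ 0.003 -0.002 -0.001] rows 1
[ 0.03 -0.11  0.07] [ 0.003 -0.002 -0.001]
```

View pics/w5.png

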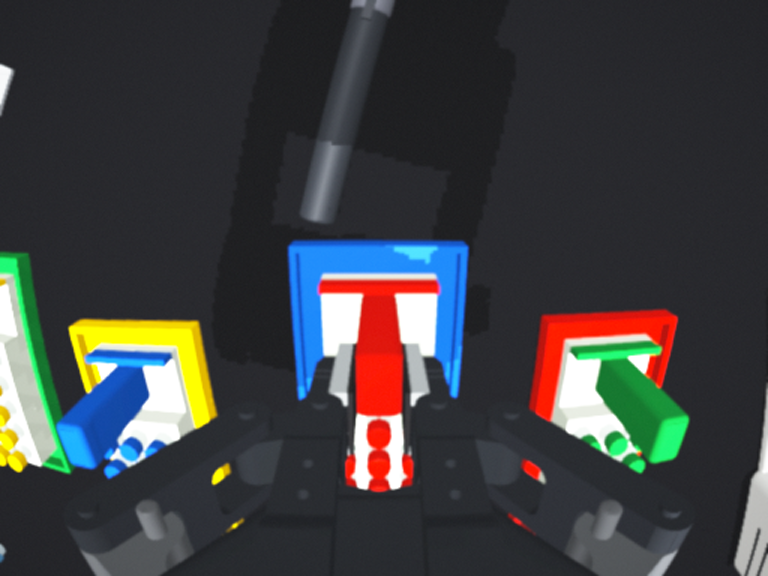

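```bash
python3 -m inch '[0,-0.1,0.15,0,0,0,1, 0,0,0.1,0,0,0,1, 0,0,0,0,0,0,1]'; python3 -m inch '[0,0,0,0,0,0,0.6, 0,0,0,0,0,0,0.2, 0,0,0,0,0,0,-0.4, 0,0,0,0,0,0,-1, 0,0,0,0,0,0,-1]'
```

```text
time: 8.07
tcp_pos: [0.4647, -0.0554, 0.0385]
ee_rot: [0.001, 0.714, 0.701, 0.002]
force: [-0.1, -0.5, -2.2]
gripper_width: 0.0145
time: 8.7
tcp_pos: [0.4664, -0.0558, 0.0397]
ee_rot: [0.002, 0.714, 0.701, 0.003]
force: [-0.4, 0.3, -0.1]
gripper_width: 0.0848
```

```bash
python3 -m inch '[0,0,-4,0,0,0,-1, 0,0,-5,0,0,0,-1, -4,0,-2,0,0,0,-1, -5,0,0,0,0,0,-1, -4,1.5,0,0,0,0,-1, 0,0,0,0,0,0,-1]'; cat > look.py <<'E'
import sys
from rig import arm
from h import *
n,col,zt=sys.argv[1],sys.argv[2],float(sys.argv[3])
c=wcap(arm,n);P=wpts(c)
dz={"red":(.551,.069),"blue":(.511,-.056),"yellow":(.551,-.19),"green":(.507,-.309)}
for k,(x0,y0) in dz.items():
    m=masks(c)[k]&(abs(P[...,0]-x0)<.1)&(abs(P[...,1]-y0)<.055)&(P[...,2]<.0145)&(P[...,2]>.0095)
    q=P[m]*1000
    if len(q)>100:
        r=cv2.minAreaRect(q[:,:2].astype(np.float32));print("dish",k,len(q),np.round(r[0],1),np.round(r[1],1),round(r[2],2))
for col in col.split(","):
    T=tray(c,col,zt,P); print(col,"caps",(T[:,:2]*1000).round(1).tolist() if len(T) else None)
    m=masks(c)[col]&(abs(P[...,2]-(zt+.037))<.006)
    nl,lab,st,ce=cv2.connectedComponentsWithStats(m.astype(np.uint8))
    for i in range(1,nl):
        if st[i,4]>60:
            q=P[lab==i]*1000; r=cv2.minAreaRect(q[:,:2].astype(np.float32))
            print(col,"post top",st[i,4],np.round(r[0],1),np.round(r[1],1),round(r[2],2),"z",q[:,2].mean().round(1))
E
python3 look.py w6 blue,red,yellow .041; python3 go.py .503 -.19 .12 0
```

```text
time: 9.45
tcp_pos: [0.4787, -0.1898, 0.1538]
ee_rot: [0.003, 0.713, 0.702, 0.003]
force: [-0.5, 0.1, 0.2]
gripper_width: 0.0856
dish red 591 [551.7  68.4] [ 81.8 157.3] 89.92
dish blue 799 [511.6 -56.1] [ 81.4 156.7] 88.78
dish yellow 1013 [ 552.4 -189.4] [ 80.8 157.5] 89.85
dish green 923 [ 506.5 -309. ] [ 81.4 156.8] 85.13
blue caps [[532.4, -205.7], [532.4, -173.1], [550.3, -205.5], [550.5, -189.7], [550.7, -173.0], [568.2, -205.6], [568.2, -172.8]]
blue post top 420 [ 502.8 -189.6] [14.9 22.4] 89.47 z 77.6
red caps [[493.3, -73.4], [511.0, -74.0], [511.6, -57.3], [512.1, -41.2], [529.3, -74.0], [529.1, -57.6], [529.9, -41.5], [547.4, -41.7], [547.2, -74.4], [547.1, -58.0], [565.8, -42.0], [563.4, -58.1]]
red post top 406 [464.2 -55.7] [15.7 23.7] 89.6 z 77.4
yellow caps [[487.7, -306.0], [489.3, -289.7], [504.9, -324.0], [505.5, -307.4], [506.9, -291.2], [522.7, -325.9], [523.6, -309.0], [524.7, -292.8], [540.1, -327.6], [541.5, -310.6], [541.0, -293.3], [558.2, -329.4], [556.3, -311.8]]
yellow post top 441 [ 458.5 -304.6] [16.2 24.3] 83.51 z 77.1
t 9.5 tcp [ 477.8 -188.2  153.2] yaw -0.84 F [-0.7  0.6  1.1] w 85.7
shift in tool now (cm) [-0.15  2.5   3.34] rot [ 0.007 -0.001 -0.015] rows 1
[-0.15  2.5   3.34] [ 0.007 -0.001 -0.015]
```

View pics/w6.png

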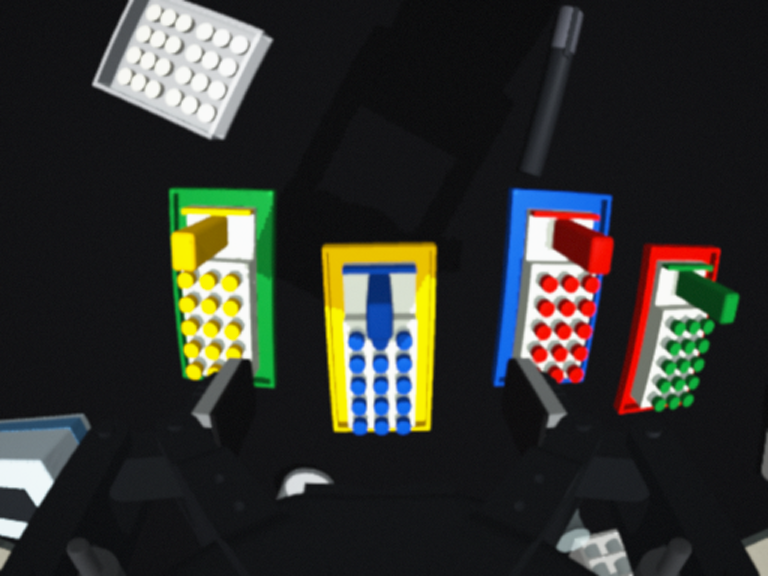

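```bash
python3 -m inch '[-0.1,2.5,0,0,0,-0.015,-1, 0,0,0,0,0,0,-1, 0,0,3,0,0,0,-1, 0,0,3,0,0,0,-1, 0,0,0,0,0,0,-1]';  python3 go.py .5028 -.1896 .0385 0
```

```text
time: 10.12
tcp_pos: [0.4991, -0.1834, 0.0906]
ee_rot: [-0.002, 0.705, 0.709, 0.002]
force: [-0.8, -1.2, -1.1]
gripper_width: 0.0854
t 10.12 tcp [ 499.1 -183.4   90.6] yaw 0.26 F [-0.8 -1.2 -1.1] w 85.4
shift in tool now (cm) [-0.64  0.37  5.21] rot [ 0.    -0.005  0.005] rows 1
[-0.64  0.37  5.21] [ 0.    -0.005  0.005]
```

```bash
python3 -m inch '[-0.6,0.3,0.5,0,0,0,-1, 0,0,0,0,0,0,-1]';  python3 go.py .5028 -.1896 .0385 0
```

```text
time: 10.38
tcp_pos: [0.5027, -0.1894, 0.0871]
ee_rot: [-0.001, 0.705, 0.709, 0.002]
force: [0.6, -0.2, 0.0]
gripper_width: 0.0854
t 10.38 tcp [ 502.7 -189.4   87.1] yaw 0.32 F [ 0.6 -0.2  0. ] w 85.4
shift in tool now (cm) [-0.04  0.    4.86] rot [ 0.002 -0.004  0.006] rows 1
[-0.04  0.    4.86] [ 0.002 -0.004  0.006]
```

```bash
python3 -m inch '[0,0,1.8,0,0,0.005,-1, 0,0,1.6,0,0,0,-1, 0,0,1.2,0,0,0,-1, 0,0,0,0,0,0,-1]';  python3 go.py .5028 -.1896 .0385 0
```

```text
time: 10.88
tcp_pos: [0.5034, -0.1897, 0.0389]
ee_rot: [-0.0, 0.707, 0.707, 0.002]
force: [-0.7, -0.5, 0.3]
gripper_width: 0.085
t 10.88 tcp [ 503.4 -189.7   38.9] yaw -0.01 F [-0.7 -0.5  0.3] w 85.0
shift in tool now (cm) [ 0.01 -0.06  0.04] rot [ 0.003 -0.003 -0.   ] rows 1
[ 0.01 -0.06  0.04] [ 0.003 -0.003 -0.   ]
```

```bash
python3 -m inch '[0,0,0,0,0,0,0.5, 0,0,0,0,0,0,1, 0,0,0,0,0,0,1, 0,0,0,0,0,0,1, 0,0,0,0,0,0,1, 0,0,0,0,0,0,1]'; python3 go.py .503 -.1896 .0385 0; python3 -m inch '[0,0,-1.5,0,0,0,1, 0,0,-3,0,0,0,1, 0,0,-3,0,0,0,1, 0,0,-3,0,0,0,1, 0,0,0,0,0,0,1]'; python3 go.py .35 .25 .142 23.4
```

```text
time: 11.62
tcp_pos: [0.5043, -0.1901, 0.0401]
ee_rot: [0.001, 0.707, 0.707, 0.003]
force: [0.0, 0.2, -1.1]
gripper_width: 0.0144
t 11.62 tcp [ 504.3 -190.1   40.1] yaw -0.01 F [ 0.   0.2 -1.1] w 14.4
shift in tool now (cm) [ 0.05 -0.13  0.15] rot [ 0.005 -0.003 -0.   ] rows 1
[ 0.05 -0.13  0.15] [ 0.005 -0.003 -0.   ]
time: 12.25
tcp_pos: [0.5025, -0.1898, 0.1496]
ee_rot: [-0.0, 0.707, 0.707, 0.002]
force: [0.2, 0.5, -1.9]
gripper_width: 0.0141
t 12.25 tcp [ 502.5 -189.8  149.6] yaw 0.0 F [ 0.2  0.5 -1.9] w 14.1
shift in tool now (cm) [ 43.98 -15.25   0.88] rot [ 0.003 -0.003 -0.408] rows 8
[ 5.5  -1.91  0.11] [ 0.    -0.    -0.051]
[ 5.59 -1.62  0.11] [ 0.    -0.    -0.051]
[ 5.66 -1.34  0.11] [ 0.    -0.    -0.051]
[ 5.72 -1.05  0.11] [ 0.    -0.    -0.051]
[ 5.77 -0.75  0.1 ] [ 0.    -0.    -0.051]
[ 5.8  -0.46  0.1 ] [ 0.    -0.    -0.051]
[ 5.82 -0.16  0.1 ] [ 0.    -0.    -0.051]
[5.82 0.14 0.1 ] [ 0.    -0.    -0.051]
```

```bash
python3 go.py .37 .262 .15 23.4 | head -2; python3 -m inch '[5.6,-1.6,0,0,0,-0.05,1, 5.6,-1.4,0,0,0,-0.05,1, 5.7,-1.1,0,0,0,-0.05,1, 5.7,-0.8,0,0,0,-0.05,1, 5.8,-0.5,0,0,0,-0.05,1, 5.8,-0.2,0,0,0,-0.05,1, 5.8,0,0,0,0,-0.05,1, 5,0.3,0,0,0,-0.05,1, 0,0,0,0,0,0,1, 0,0,0,0,0,0,1]'; python3 go.py .3718 .2635 .0475 23.4
```

```text
t 12.25 tcp [ 502.5 -189.8  149.6] yaw 0.0 F [ 0.2  0.5 -1.9] w 14.1
shift in tool now (cm) [ 45.18 -13.25   0.09] rot [ 0.003 -0.003 -0.408] rows 8
time: 13.5
tcp_pos: [0.3588, 0.2571, 0.1406]
ee_rot: [-0.005, 0.548, 0.836, -0.002]
force: [-0.0, -0.2, -2.6]
gripper_width: 0.0148
t 13.5 tcp [358.8 257.1 140.6] yaw 23.5 F [-0.  -0.2 -2.6] w 14.8
shift in tool now (cm) [0.03 1.53 9.3 ] rot [-0.009 -0.005  0.002] rows 2
[0.01 0.77 4.65] [-0.005 -0.003  0.001]
[0.03 0.75 4.65] [-0.005 -0.003  0.001]
```

```bash
python3 -m inch '[0,-2.1,0,-0.01,0,0,1, 0,0,3,0,0,0,1, 0,0,3,0,0,0,1, 0,0,2,0,0,0,1, 0,0,0,0,0,0,1, 0,0,0,0,0,0,1]'; python3 go.py .3399 .2497 .0485 23.4;python3 - <<'E'
from rig import arm
from h import *
c=wcap(arm,"w7")
E
```

```text
time: 14.25
tcp_pos: [0.3411, 0.2415, 0.0576]
ee_rot: [-0.002, 0.554, 0.832, 0.001]
force: [0.4, -1.2, -2.1]
gripper_width: 0.0139
t 14.25 tcp [341.1 241.5  57.6] yaw 22.69 F [ 0.4 -1.2 -2.1] w 13.9
shift in tool now (cm) [0.8  0.21 0.92] rot [-0.001 -0.003 -0.012] rows 1
[0.8  0.21 0.92] [-0.001 -0.003 -0.012]
```

View pics/w7.png

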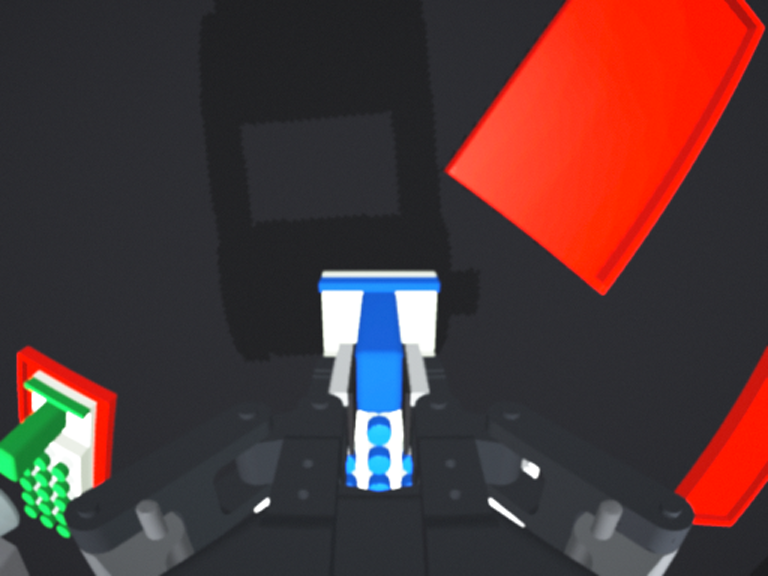

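```bash
python3 -m inch '[0.8,0.2,0.7,0,0,-0.012,1, 0,0,0,0,0,0,1, 0,0,0,0,0,0,1]'; python3 go.py .3399 .2497 .0485 23.4; sleep 0
```

```text
time: 14.68
tcp_pos: [0.3415, 0.2512, 0.0523]
ee_rot: [-0.001, 0.549, 0.836, 0.002]
force: [1.0, -0.2, -2.1]
gripper_width: 0.0146
t 14.68 tcp [341.5 251.2  52.3] yaw 23.43 F [ 1.  -0.2 -2.1] w 14.6
shift in tool now (cm) [-0.07 -0.21  0.37] rot [ 0.003 -0.004  0.001] rows 1
[-0.07 -0.21  0.37] [ 0.003 -0.004  0.001]
```

```bash
python3 -m inch '[-0.1,0,0.3,0,0,0,1, 0,1.5,0,0,0,0,1, 0,1.5,0,0,0,0,1, 0,1.5,0,0,0,0,1, 0,0,0,0,0,0,1]'; python3 go.py .4592 .3013 .0475 23.4 2
```

```text
time: 15.3
tcp_pos: [0.3881, 0.2703, 0.0501]
ee_rot: [0.0, 0.549, 0.836, 0.004]
force: [0.4, 0.1, -1.9]
gripper_width: 0.0147
t 15.3 tcp [388.1 270.3  50.1] yaw 23.44 F [ 0.4  0.1 -1.9] w 14.7
shift in tool now (cm) [0.01 7.76 0.31] rot [ 0.007 -0.004  0.001] rows 4
[0.   1.94 0.08] [ 0.002 -0.001  0.   ]
[0.   1.94 0.07] [ 0.002 -0.001  0.   ]
[0.   1.94 0.07] [ 0.002 -0.001  0.   ]
[0.   1.94 0.07] [ 0.002 -0.001  0.   ]
```

```bash
python3 -m inch '[0,1.5,0.1,0.007,0,0,1, 0,1.5,0,0,0,0,1, 0,1.5,0,0,0,0,1, 0,1.5,0,0,0,0,1, 0,0,0,0,0,0,1]'; python3 go.py .4592 .3013 .0475 23.4 2
```

```text
time: 15.92
tcp_pos: [0.4452, 0.295, 0.0484]
ee_rot: [-0.002, 0.549, 0.836, -0.0]
force: [-0.5, -0.3, -1.8]
gripper_width: 0.0146
t 15.93 tcp [445.2 295.   48.4] yaw 23.44 F [-0.5 -0.3 -1.8] w 14.6
shift in tool now (cm) [0.02 1.53 0.09] rot [-0.003 -0.003  0.001] rows 1
[0.02 1.53 0.09] [-0.003 -0.003  0.001]
```

```bash
python3 -m inch '[0,1.2,0,0,0,0,1, 0,0,0,0,0,0,1, 0,0,0.2,0,0,0,1, 0,0,0,0,0,0,1]'; python3 go.py .4592 .3013 .0455 23.4 2
```

```text
time: 16.42
tcp_pos: [0.456, 0.3, 0.0475]
ee_rot: [-0.003, 0.549, 0.836, -0.001]
force: [0.1, -0.4, -0.2]
gripper_width: 0.0144
t 16.43 tcp [456.  300.   47.5] yaw 23.46 F [ 0.1 -0.4 -0.2] w 14.4
shift in tool now (cm) [-0.01  0.35  0.19] rot [-0.005 -0.003  0.001] rows 1
[-0.01  0.35  0.19] [-0.005 -0.003  0.001]
```

```bash
python3 -m inch '[0,0.25,0,0,0,0,1, 0,0,0,0,0,0,1]'; python3 -m inch '[0,0.15,0,0,0,0,1, 0,0,0,0,0,0,1]';python3 -m inch '[0,0.15,0,0,0,0,1, 0,0,0,0,0,0,1]'; python3 go.py .4592 .3013 .0455 23.4 2
```

```text
time: 16.68
tcp_pos: [0.4583, 0.301, 0.0477]
ee_rot: [-0.003, 0.549, 0.836, -0.001]
force: [0.4, -0.7, 0.1]
gripper_width: 0.0147
time: 16.92
tcp_pos: [0.4594, 0.3016, 0.0475]
ee_rot: [-0.003, 0.549, 0.836, -0.001]
force: [-1.0, 0.2, 1.6]
gripper_width: 0.0143
time: 17.18
tcp_pos: [0.4605, 0.3021, 0.0475]
ee_rot: [-0.003, 0.549, 0.836, -0.002]
force: [-2.3, -0.7, 2.4]
gripper_width: 0.0144
t 17.18 tcp [460.5 302.1  47.5] yaw 23.46 F [-2.3 -0.7  2.4] w 14.4
shift in tool now (cm) [-0.02 -0.15  0.2 ] rot [-0.006 -0.004  0.001] rows 1
[-0.02 -0.15  0.2 ] [-0.006 -0.004  0.001]
```

```bash
python3 -m inch '[0,0.15,0,0,0,0,1, 0,0,0,0,0,0,1]'; python3 -m inch '[0,0.15,0,0,0,0,1, 0,0,0,0,0,0,1]'; python3 go.py .4592 .3013 .0455 23.4 2
```

```text
time: 17.42
tcp_pos: [0.4603, 0.3021, 0.0475]
ee_rot: [-0.004, 0.549, 0.836, -0.003]
force: [-1.9, -0.5, 2.5]
gripper_width: 0.0147
time: 17.68
tcp_pos: [0.4603, 0.3021, 0.0476]
ee_rot: [-0.005, 0.549, 0.836, -0.005]
force: [-2.5, -1.5, 3.6]
gripper_width: 0.0143
t 17.68 tcp [460.3 302.1  47.6] yaw 23.45 F [-2.5 -1.5  3.6] w 14.3
shift in tool now (cm) [-0.03 -0.13  0.21] rot [-0.014 -0.003  0.001] rows 1
[-0.03 -0.13  0.21] [-0.014 -0.003  0.001]
```

```bash
python3 -m inch '[0,-0.1,0,-0.012,0,0,1, 0,0,0,0,0,0,1, 0,0,0.05,0,0,0,1]'; python3 go.py .4592 .3013 .0455 23.4 2; python3 -m inch '[0,0,0,0,0,0,0.6, 0,0,0,0,0,0,0.2, 0,0,0,0,0,0,-0.4, 0,0,0,0,0,0,-1, 0,0,0,0,0,0,-1]';  python3 go.py .4592 .3013 .0455 23.4 2; python3 -m inch '[0,0,-3,0,0,0,-1, 0,0,-3,0,0,0,-1, 0,-4,-3,0,0,0,-1, 0,0,0,0,0,0,-1, 0,0,0,0,0,0,-1]'; python3 look.py w8 blue .048;  python3 go.py .4592 .3013 .0455 23.4 2|head -1
```

```text
time: 18.05
tcp_pos: [0.4599, 0.302, 0.047]
ee_rot: [-0.001, 0.549, 0.836, 0.001]
force: [-2.8, -0.4, 5.6]
gripper_width: 0.0148
t 18.05 tcp [459.9 302.   47. ] yaw 23.46 F [-2.8 -0.4  5.6] w 14.8
shift in tool now (cm) [-0.04 -0.09  0.15] rot [ 0.    -0.004  0.001] rows 1
[-0.04 -0.09  0.15] [ 0.    -0.004  0.001]
time: 18.68
tcp_pos: [0.4611, 0.3025, 0.0468]
ee_rot: [-0.001, 0.549, 0.836, 0.002]
force: [0.6, -0.6, 0.6]
gripper_width: 0.0847
t 18.68 tcp [461.1 302.5  46.8] yaw 23.45 F [ 0.6 -0.6  0.6] w 84.7
shift in tool now (cm) [-0.03 -0.22  0.13] rot [ 0.003 -0.004  0.001] rows 1
[-0.03 -0.22  0.13] [ 0.003 -0.004  0.001]
time: 19.3
tcp_pos: [0.4237, 0.2857, 0.1384]
ee_rot: [-0.001, 0.549, 0.836, 0.002]
force: [-0.6, -0.3, -0.1]
gripper_width: 0.0852
dish red 628 [551.9  69.2] [157.4  82.8] 0.35
dish blue 350 [507.7 -18.7] [160.2  39.8] 12.15
blue caps [[492.0, 298.3], [479.4, 328.1], [510.6, 307.1], [504.1, 322.2], [497.7, 336.8]]
blue post top 486 [458.4 301.6] [23.8 15. ] 22.85 z 84.6
t 19.35 tcp [423.7 285.7 138.2] yaw 23.44 F [ 0.3  1.1 -0.4] w 85.5
```

View pics/w8.png

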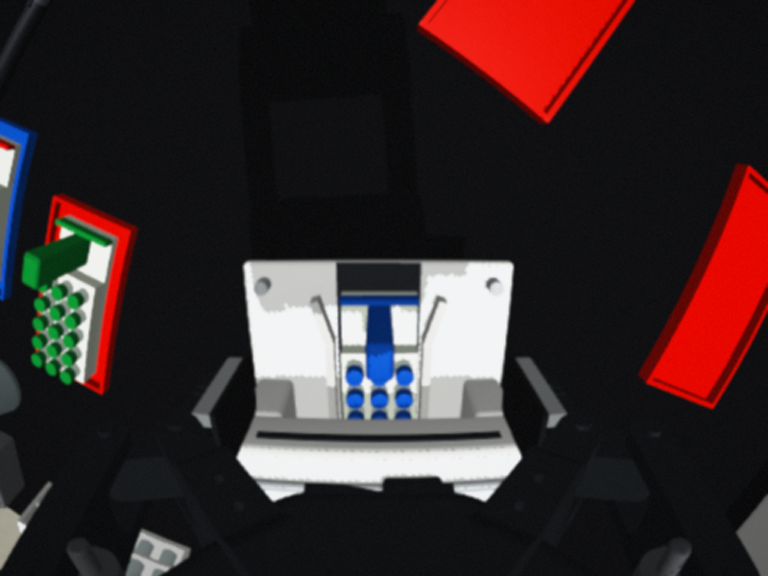

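```bash
python3 go.py .44 -.303 .145 -4.9
```

```text
t 19.35 tcp [423.7 285.7 138.2] yaw 23.44 F [ 0.3  1.1 -0.4] w 85.5
shift in tool now (cm) [-54.66 -21.92  -0.91] rot [ 0.001 -0.004  0.495] rows 10
[-5.47 -2.19 -0.09] [ 0.    -0.     0.049]
[-5.57 -1.92 -0.09] [ 0.    -0.     0.049]
[-5.66 -1.64 -0.09] [ 0.    -0.     0.049]
[-5.73 -1.36 -0.08] [ 0.    -0.     0.049]
[-5.79 -1.07 -0.08] [ 0.    -0.     0.049]
[-5.84 -0.79 -0.08] [ 0.    -0.     0.049]
[-5.87 -0.5  -0.08] [ 0.    -0.     0.049]
[-5.89 -0.21 -0.07] [ 0.    -0.     0.049]
[-5.89  0.08 -0.07] [ 0.    -0.     0.049]
[-5.88  0.38 -0.07] [ 0.    -0.     0.049]
```

```bash
python3 -m inch '[-5.4,-2.2,-0.2,0,0,0.05,-1, -5.5,-1.9,-0.2,0,0,0.05,-1, -5.6,-1.6,-0.1,0,0,0.05,-1, -5.7,-1.3,-0.1,0,0,0.05,-1, -5.7,-1.1,-0.1,0,0,0.05,-1, -5.8,-0.8,-0.1,0,0,0.05,-1, -5.8,-0.5,-0.1,0,0,0.05,-1, -5.8,-0.2,-0.1,0,0,0.05,-1, -5.8,0.1,-0.1,0,0,0.05,-1, -5.4,0.3,-0.1,0,0,0.05,-1, 0,0,0,0,0,0,-1, 0,0,0,0,0,0,-1]'; python3 look.py w9 yellow .041;  python3 go.py .4585 -.3046 .09 -4.9
```

```text
time: 20.85
tcp_pos: [0.4379, -0.3113, 0.1366]
ee_rot: [-0.006, 0.744, 0.668, 0.0]
force: [-0.0, -0.4, 0.0]
gripper_width: 0.0852
dish red 309 [552.2  37.7] [158.9  28.9] 3.83
dish blue 633 [511.8 -56.3] [ 82.2 157.8] 89.1
dish yellow 889 [ 551.5 -189.4] [ 81.2 157.5] 89.9
dish green 1112 [ 507.1 -309.3] [ 80.6 157.1] 85.13
yellow caps [[486.0, -323.7], [506.4, -292.9], [503.6, -325.4], [505.0, -309.1]]
yellow post top 507 [ 457.9 -304.7] [15.7 22.7] 84.13 z 77.6
t 20.9 tcp [ 438.  -311.2  136.7] yaw -6.06 F [-0.3 -0.2  0.5] w 85.6
shift in tool now (cm) [0.84 2.02 4.66] rot [-0.009 -0.008 -0.02 ] rows 1
[0.84 2.02 4.66] [-0.009 -0.008 -0.02 ]
```

View pics/w9.png

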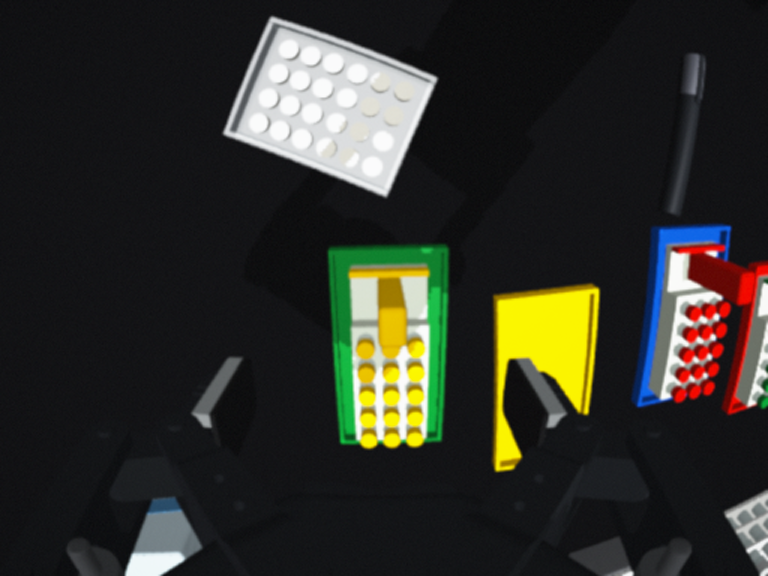

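```bash
python3 -m inch '[0.8,2,0.5,-0.009,-0.008,0.02,-1, 0,0,0,0,0,0,-1, 0,0,1.5,0,0,0,-1, 0,0,2,0,0,0,-1, 0,0,0,0,0,0,-1, 0,0,0,0,0,0,-1]';  python3 go.py .4580 -.3048 .038 -4.9
```

```text
time: 21.65
tcp_pos: [0.4572, -0.2998, 0.0931]
ee_rot: [-0.002, 0.748, 0.664, -0.001]
force: [-0.2, -0.2, 0.2]
gripper_width: 0.0853
t 21.65 tcp [ 457.2 -299.8   93.1] yaw -6.79 F [-0.2 -0.2  0.2] w 85.3
shift in tool now (cm) [-0.5   0.16  5.51] rot [-0.005 -0.002 -0.033] rows 1
[-0.5   0.16  5.51] [-0.005 -0.002 -0.033]
```

```bash
python3 -m inch '[-0.5,0.2,0,0,0,-0.033,-1, 0,0,0,0,0,0,-1, 0,0,0,0,0,0,-1]';  python3 go.py .4580 -.3048 .038 -4.9
```

```text
time: 22.02
tcp_pos: [0.459, -0.3055, 0.0947]
ee_rot: [-0.001, 0.737, 0.676, -0.001]
force: [0.6, -0.4, -0.5]
gripper_width: 0.0851
t 22.02 tcp [ 459.  -305.5   94.7] yaw -4.89 F [ 0.6 -0.4 -0.5] w 85.1
shift in tool now (cm) [ 0.06 -0.09  5.67] rot [-0.003 -0.001  0.   ] rows 1
[ 0.06 -0.09  5.67] [-0.003 -0.001  0.   ]
```

```bash
python3 -m inch '[0.05,-0.1,2,0,0,0,-1, 0,0,1.8,0,0,0,-1, 0,0,1.5,0,0,0,-1, 0,0,0,0,0,0,-1, 0,0,0,0,0,0,-1]';  python3 go.py .4580 -.3048 .038 -4.9
```

```text
time: 22.65
tcp_pos: [0.4589, -0.3055, 0.0409]
ee_rot: [-0.0, 0.737, 0.676, -0.0]
force: [0.0, 0.0, 0.8]
gripper_width: 0.0852
t 22.65 tcp [ 458.9 -305.5   40.9] yaw -4.93 F [0.  0.  0.8] w 85.2
shift in tool now (cm) [ 0.06 -0.09  0.29] rot [-0.001  0.    -0.001] rows 1
[ 0.06 -0.09  0.29] [-0.001  0.    -0.001]
```

```bash
python3 -m inch '[0.05,-0.1,0.2,0,0,0,-1, 0,0,0,0,0,0,0.5, 0,0,0,0,0,0,1, 0,0,0,0,0,0,1, 0,0,0,0,0,0,1, 0,0,0,0,0,0,1, 0,0,0,0,0,0,1]'; python3 go.py .4580 -.3048 .038 -4.9 | head -1; python3 -m inch '[0,0,-1.5,0,0,0,1, 0,0,-2.5,0,0,0,1, 0,0,-2,0,0,0,1, 0,0,0,0,0,0,1]'; python3 go.py .5036 -.1895 .10 0
```

```text
time: 23.52
tcp_pos: [0.4592, -0.3058, 0.0408]
ee_rot: [0.002, 0.737, 0.676, -0.0]
force: [-0.0, -0.2, 1.4]
gripper_width: 0.0149
t 23.52 tcp [ 459.2 -305.8   40.8] yaw -4.94 F [-0.  -0.2  1.4] w 14.9
time: 24.02
tcp_pos: [0.4585, -0.3053, 0.1037]
ee_rot: [0.001, 0.737, 0.676, -0.0]
force: [-0.2, 0.3, -0.8]
gripper_width: 0.0145
t 24.02 tcp [ 458.5 -305.3  103.7] yaw -4.93 F [-0.2  0.3 -0.8] w 14.5
shift in tool now (cm) [11.93  3.5   0.35] rot [ 0.001  0.002 -0.086] rows 3
[3.98 1.17 0.12] [ 0.     0.001 -0.029]
[3.94 1.28 0.12] [ 0.     0.001 -0.029]
[3.9  1.39 0.12] [ 0.     0.001 -0.029]
```

```bash
python3 -m inch '[4,1.2,0,0,0,-0.029,1, 3.9,1.3,0,0,0,-0.029,1, 3.8,1.3,0,0,0,-0.029,1, 0,0,0,0,0,0,1, 0,0,0,0,0,0,1]'; python3 go.py .5040 -.1895 .06 0
```

```text
time: 24.65
tcp_pos: [0.5022, -0.1877, 0.1014]
ee_rot: [-0.0, 0.707, 0.708, -0.001]
force: [0.3, 0.6, -1.4]
gripper_width: 0.0145
t 24.65 tcp [ 502.2 -187.7  101.4] yaw 0.1 F [ 0.3  0.6 -1.4] w 14.5
shift in tool now (cm) [-0.17  0.19  4.14] rot [-0.002  0.001  0.002] rows 1
[-0.17  0.19  4.14] [-0.002  0.001  0.002]
```

```bash
python3 -m inch '[-0.2,0.2,2,0,0,0,1, 0,0,1.5,0,0,0,1, 0,0,1,0,0,0,1, 0,0,0,0,0,0,1, 0,0,0,0,0,0,1]'; python3 go.py .5040 -.1895 .041 0
```

```text
time: 25.28
tcp_pos: [0.5031, -0.1929, 0.0545]
ee_rot: [-0.001, 0.708, 0.706, -0.002]
force: [-0.0, -0.3, -0.8]
gripper_width: 0.0147
t 25.27 tcp [ 503.1 -192.9   54.5] yaw -0.16 F [-0.  -0.3 -0.8] w 14.7
shift in tool now (cm) [0.34 0.09 1.35] rot [-0.003  0.002 -0.003] rows 1
[0.34 0.09 1.35] [-0.003  0.002 -0.003]
```

```bash
python3 -m inch '[0.3,0.1,0.8,0,0,0,1, 0,0,0.3,0,0,0,1, 0,0,0.2,0,0,0,1, 0,0,0,0,0,0,1]'; python3 -m inch '[0,0,0.1,0,0,0,1, 0,0,0,0,0,0,1]'; python3 go.py .5040 -.1895 .041 0
```

```text
time: 25.78
tcp_pos: [0.5051, -0.19, 0.0418]
ee_rot: [0.001, 0.708, 0.706, -0.001]
force: [0.3, -0.7, -1.2]
gripper_width: 0.0142
time: 26.02
tcp_pos: [0.5055, -0.1902, 0.0412]
ee_rot: [0.001, 0.708, 0.706, -0.001]
force: [-0.1, 0.6, -2.1]
gripper_width: 0.0143
t 26.02 tcp [ 505.5 -190.2   41.2] yaw -0.14 F [-0.1  0.6 -2.1] w 14.3
shift in tool now (cm) [ 0.06 -0.15  0.02] rot [-0.     0.003 -0.002] rows 1
[ 0.06 -0.15  0.02] [-0.     0.003 -0.002]
```

```bash
python3 -m inch '[0,-0.1,0.15,0,0,0,1, 0,0,0.1,0,0,0,1, 0,0,0,0,0,0,1]'; python3 -m inch '[0,0,0,0,0,0,0.6, 0,0,0,0,0,0,0.2, 0,0,0,0,0,0,-0.4, 0,0,0,0,0,0,-1, 0,0,0,0,0,0,-1]'; python3 -m inch '[0,0,-3,0,0,0,-1, 0,0,-4,0,0,0,-1, 0,-1.5,-2.5,0,0,0,-1, 0,0,0,0,0,0,-1, 0,0,0,0,0,0,-1]'; python3 look.py w10 yellow,green .041
```

```text
time: 26.4
tcp_pos: [0.5056, -0.1904, 0.041]
ee_rot: [0.002, 0.708, 0.706, -0.001]
force: [0.2, -0.1, -1.2]
gripper_width: 0.0139
time: 27.02
tcp_pos: [0.5061, -0.1908, 0.0411]
ee_rot: [0.002, 0.708, 0.706, -0.0]
force: [-0.9, 0.7, 0.7]
gripper_width: 0.0846
time: 27.65
tcp_pos: [0.4899, -0.19, 0.1369]
ee_rot: [0.001, 0.708, 0.706, -0.001]
force: [-0.5, -0.3, -0.6]
gripper_width: 0.0854
dish red 589 [551.5  68.8] [157.   82.5] 0.09
dish blue 849 [511.4 -56.2] [ 81.5 156.5] 88.83
dish yellow 1193 [ 552.1 -189.4] [157.   81.1] 0.0
dish green 1222 [ 506.7 -309.1] [ 81.6 157. ] 85.19
yellow caps [[533.9, -206.3], [533.4, -173.8], [551.5, -206.0], [551.6, -190.2], [551.9, -173.5], [569.2, -190.2], [569.6, -173.9]]
yellow post top 521 [ 504.4 -190. ] [23.1 14.8] 0.16 z 77.7
green caps [[605.0, 69.2]]
green post top 261 [503.   67.7] [24.3 16.3] 1.93 z 77.1
```

View pics/w10.png

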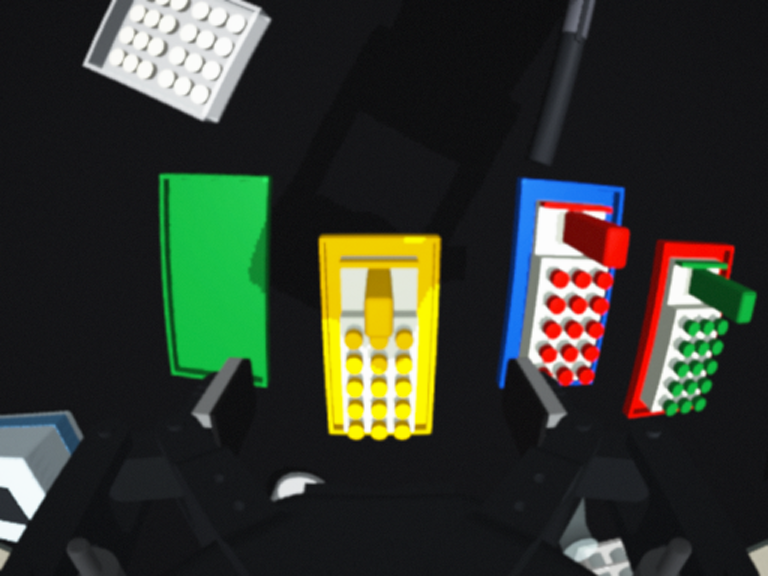

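```bash
python3 -m inch '[5,-0.4,0,0,0,0,-1, 5.5,0,0,0,0,0,-1, 5.5,0,0,0,0,0,-1, 5.5,0,0,0,0,0,-1, 4,0,0,0,0,0,-1, 0,0,0,0,0,0,-1, 0,0,0,0,0,0,-1]'; python3 look.py w11 green .041;  python3 go.py .5025 .0690 .09 0
```

```text
time: 28.58
tcp_pos: [0.4837, 0.0723, 0.1268]
ee_rot: [-0.004, 0.709, 0.705, -0.005]
force: [-0.2, 0.4, -0.1]
gripper_width: 0.0853
dish red 1186 [552.2  69. ] [ 80.8 157.4] 89.91
dish blue 869 [511.7 -56.2] [ 81.7 157. ] 88.47
dish yellow 512 [ 545.8 -188.5] [145.1  81.9] 0.66
green caps [[532.5, 52.7], [532.4, 85.2], [550.4, 52.9], [550.2, 69.2], [550.0, 85.5], [567.9, 53.2], [568.0, 69.0], [568.2, 84.9]]
green post top 511 [503.   69.1] [14.1 23.5] 89.24 z 77.6
t 28.62 tcp [483.6  72.1 126.8] yaw -0.33 F [-0.  -0.5 -0.3] w 85.1
shift in tool now (cm) [-0.3   1.94  3.66] rot [-0.012  0.001 -0.006] rows 1
[-0.3   1.94  3.66] [-0.012  0.001 -0.006]
```

View pics/w11.png

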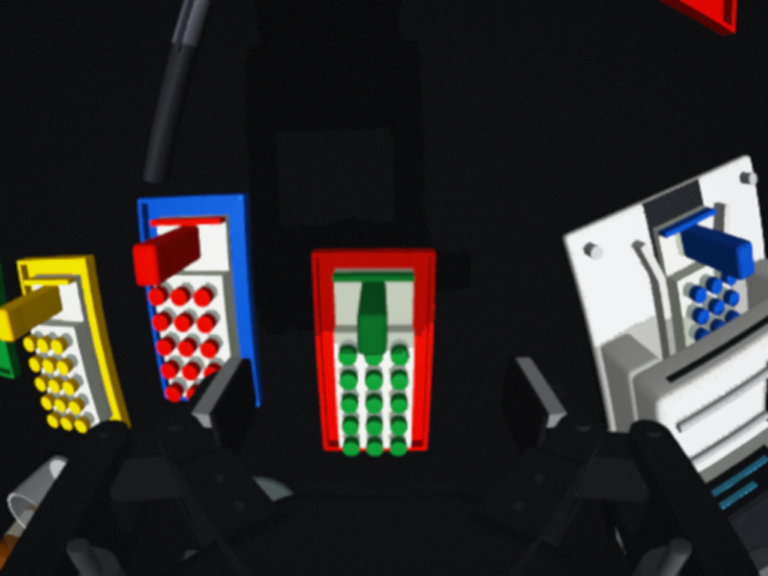

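```bash
python3 -m inch '[-0.3,1.9,0.3,-0.01,0,-0.006,-1, 0,0,0,0,0,0,-1, 0,0,1.5,0,0,0,-1, 0,0,1.5,0,0,0,-1, 0,0,0,0,0,0,-1, 0,0,0,0,0,0,-1]';  python3 go.py .5029 .0691 .039 0
```

```text
time: 29.38
tcp_pos: [0.5, 0.0651, 0.0893]
ee_rot: [-0.002, 0.709, 0.705, -0.003]
force: [-0.4, 0.4, 1.0]
gripper_width: 0.0853
t 29.38 tcp [500.   65.1  89.3] yaw -0.34 F [-0.4  0.4  1. ] w 85.3
shift in tool now (cm) [0.41 0.33 5.02] rot [-0.008  0.001 -0.006] rows 1
[0.41 0.33 5.02] [-0.008  0.001 -0.006]
```

```bash
python3 -m inch '[0.4,0.3,0,-0.008,0,-0.006,-1, 0,0,0,0,0,0,-1, 0,0,2,0,0,0,-1, 0,0,1.5,0,0,0,-1, 0,0,0,0,0,0,-1, 0,0,0,0,0,0,-1]';  python3 go.py .5029 .0691 .039 0
```

```text
time: 30.12
tcp_pos: [0.5057, 0.07, 0.0557]
ee_rot: [0.002, 0.706, 0.708, 0.002]
force: [0.1, 0.5, 0.0]
gripper_width: 0.0857
t 30.12 tcp [505.7  70.   55.7] yaw 0.1 F [0.1 0.5 0. ] w 85.7
shift in tool now (cm) [-0.09 -0.29  1.67] rot [0.006 0.001 0.002] rows 1
[-0.09 -0.29  1.67] [0.006 0.001 0.002]
```

```bash
python3 -m inch '[-0.1,-0.3,0.8,0.005,0,0,-1, 0,0,0.7,0,0,0,-1, 0,0,0,0,0,0,-1, 0,0,0,0,0,0,-1]';  python3 go.py .5029 .0691 .039 0
```

```text
time: 30.62
tcp_pos: [0.5034, 0.0689, 0.0407]
ee_rot: [0.001, 0.707, 0.708, 0.0]
force: [0.6, -0.3, 0.7]
gripper_width: 0.0854
t 30.62 tcp [503.4  68.9  40.7] yaw 0.09 F [ 0.6 -0.3  0.7] w 85.4
shift in tool now (cm) [ 0.02 -0.05  0.17] rot [0.002 0.001 0.002] rows 1
[ 0.02 -0.05  0.17] [0.002 0.001 0.002]
```

```bash
python3 -m inch '[0,0,0.1,0,0,0,-1, 0,0,0,0,0,0,0.5, 0,0,0,0,0,0,1, 0,0,0,0,0,0,1, 0,0,0,0,0,0,1, 0,0,0,0,0,0,1, 0,0,0,0,0,0,1]'; python3 go.py .5029 .0691 .039 0 | head -1; python3 -m inch '[0,0,-1.5,0,0,0,1, 0,0,-3,0,0,0,1, 0,0,-3,0,0,0,1, 0,0,-2.5,0,0,0,1, 0,0,0,0,0,0,1]'; python3 go.py .4594 -.3051 .14 -4.9
```

```text
time: 31.5
tcp_pos: [0.5041, 0.0687, 0.0404]
ee_rot: [0.002, 0.706, 0.708, 0.001]
force: [-0.9, -0.1, 0.5]
gripper_width: 0.0144
t 31.5 tcp [504.1  68.7  40.4] yaw 0.1 F [-0.9 -0.1  0.5] w 14.4
time: 32.12
tcp_pos: [0.502, 0.069, 0.1445]
ee_rot: [0.001, 0.706, 0.708, -0.0]
force: [0.0, 0.0, -2.0]
gripper_width: 0.0145
t 32.12 tcp [502.   69.  144.5] yaw 0.1 F [ 0.  0. -2.] w 14.5
shift in tool now (cm) [-37.4   -4.33   0.5 ] rot [0.    0.001 0.087] rows 7
[-5.34 -0.62  0.07] [0.    0.    0.012]
[-5.35 -0.55  0.07] [0.    0.    0.012]
[-5.36 -0.48  0.07] [0.    0.    0.012]
[-5.36 -0.42  0.07] [0.    0.    0.012]
[-5.37 -0.35  0.07] [0.    0.    0.012]
[-5.37 -0.28  0.07] [0.    0.    0.012]
[-5.37 -0.22  0.07] [0.    0.    0.012]
```

```bash
python3 -m inch '[-5.3,-0.6,0,0,0,0.012,1, -5.3,-0.5,0,0,0,0.012,1, -5.3,-0.5,0,0,0,0.012,1, -5.3,-0.4,0,0,0,0.012,1, -5.3,-0.4,0,0,0,0.012,1, -5.3,-0.3,0,0,0,0.012,1, -5,-0.2,0,0,0,0.012,1, 0,0,0,0,0,0,1, 0,0,0,0,0,0,1]'; python3 go.py .4597 -.3051 .08 -4.9
```

```text
time: 33.25
tcp_pos: [0.4532, -0.3042, 0.1344]
ee_rot: [-0.007, 0.735, 0.678, -0.002]
force: [-0.8, 0.1, -1.7]
gripper_width: 0.0145
t 33.25 tcp [ 453.2 -304.2  134.4] yaw -4.66 F [-0.8  0.1 -1.7] w 14.5
shift in tool now (cm) [-0.07  0.72  5.43] rot [-0.012 -0.007  0.004] rows 1
[-0.07  0.72  5.43] [-0.012 -0.007  0.004]
```

```bash
python3 -m inch '[-0.1,0.7,0,-0.012,-0.007,0.004,1, 0,0,0,0,0,0,1, 0,0,2,0,0,0,1, 0,0,2,0,0,0,1, 0,0,1.5,0,0,0,1, 0,0,0,0,0,0,1, 0,0,0,0,0,0,1]'; python3 go.py .4597 -.3051 .042 -4.9
```

```text
time: 34.12
tcp_pos: [0.4627, -0.2999, 0.0782]
ee_rot: [0.001, 0.734, 0.679, 0.0]
force: [-0.3, -0.5, -1.7]
gripper_width: 0.0145
t 34.12 tcp [ 462.7 -299.9   78.2] yaw -4.4 F [-0.3 -0.5 -1.7] w 14.5
shift in tool now (cm) [-0.54 -0.26  3.61] rot [0.001 0.    0.009] rows 1
[-0.54 -0.26  3.61] [0.001 0.    0.009]
```

```bash
python3 -m inch '[-0.5,-0.3,0,0,0,0.009,1, 0,0,0,0,0,0,1, 0,0,1.3,0,0,0,1, 0,0,1,0,0,0,1, 0,0,0,0,0,0,1, 0,0,0,0,0,0,1]'; python3 go.py .4597 -.3051 .042 -4.9
```

```text
time: 34.88
tcp_pos: [0.4599, -0.3061, 0.055]
ee_rot: [0.002, 0.737, 0.676, 0.0]
force: [-0.9, 0.3, -1.5]
gripper_width: 0.0146
t 34.88 tcp [ 459.9 -306.1   55. ] yaw -4.98 F [-0.9  0.3 -1.5] w 14.6
shift in tool now (cm) [ 0.1  -0.03  1.3 ] rot [ 0.003  0.002 -0.001] rows 1
[ 0.1  -0.03  1.3 ] [ 0.003  0.002 -0.001]
```

```bash
python3 -m inch '[0.1,0,0.8,0,0,0,1, 0,0,0.4,0,0,0,1, 0,0,0.2,0,0,0,1, 0,0,0.1,0,0,0,1, 0,0,0,0,0,0,1]'; python3 go.py .4597 -.3051 .042 -4.9 | head -1
```

```text
time: 35.5
tcp_pos: [0.4607, -0.3057, 0.0406]
ee_rot: [0.003, 0.737, 0.676, 0.0]
force: [-0.1, -0.5, -2.9]
gripper_width: 0.0146
t 35.5 tcp [ 460.7 -305.7   40.6] yaw -4.96 F [-0.1 -0.5 -2.9] w 14.6
```

```bash
python3 -m inch '[0,0,0.1,0,0,0,1, 0,0,0.05,0,0,0,1, 0,0,0,0,0,0,1]'; python3 -m inch '[0,0,0,0,0,0,0.6, 0,0,0,0,0,0,0.2, 0,0,0,0,0,0,-0.4, 0,0,0,0,0,0,-1, 0,0,0,0,0,0,-1]'; python3 -m inch '[0,0,-3,0,0,0,-1, 0,0,-4,0,0,0,-1, 0,-1.5,-2.5,0,0,0,-1, 0,0,0,0,0,0,-1, 0,0,0,0,0,0,-1]'; python3 look.py w12 green,red .041; python3 go.py .44 -.0555 .13 -1
```

```text
time: 35.88
tcp_pos: [0.4608, -0.306, 0.0404]
ee_rot: [0.003, 0.737, 0.676, 0.0]
force: [-2.5, 0.8, 1.1]
gripper_width: 0.0142
time: 36.5
tcp_pos: [0.4618, -0.3064, 0.0398]
ee_rot: [0.004, 0.737, 0.676, 0.001]
force: [0.3, -1.2, 0.1]
gripper_width: 0.0847
time: 37.12
tcp_pos: [0.4455, -0.3041, 0.1357]
ee_rot: [0.003, 0.737, 0.676, 0.001]
force: [-0.2, -0.6, -0.6]
gripper_width: 0.0852
dish red 365 [551.6  61.1] [158.   71.3] 2.02
dish blue 623 [511.5 -56.7] [ 81.7 157.2] 88.79
dish yellow 809 [ 552.1 -189.5] [157.7  81.5] 0.14
dish green 1119 [ 506.5 -309. ] [ 80.8 156.3] 85.01
green caps [[487.8, -324.4], [490.4, -292.1], [505.3, -325.9], [506.7, -309.8], [508.2, -293.5], [523.1, -327.5], [524.3, -311.3], [526.1, -295.1]]
green post top 486 [ 459.7 -305.6] [13.8 22.7] 84.93 z 77.8
red caps None
red post top 276 [463.9 -55.6] [18.2 24.1] 86.11 z 77.1
t 37.17 tcp [ 445.5 -304.   135.6] yaw -4.97 F [-0.5 -0.6 -0.1] w 85.6
shift in tool now (cm) [24.71 -2.71  0.48] rot [ 0.005  0.003 -0.069] rows 5
[ 4.94 -0.54  0.1 ] [ 0.001  0.001 -0.014]
[ 4.95 -0.47  0.1 ] [ 0.001  0.001 -0.014]
[ 4.96 -0.4   0.1 ] [ 0.001  0.001 -0.014]
[ 4.96 -0.34  0.11] [ 0.001  0.001 -0.014]
[ 4.96 -0.27  0.11] [ 0.001  0.001 -0.014]
```

View pics/w12.png

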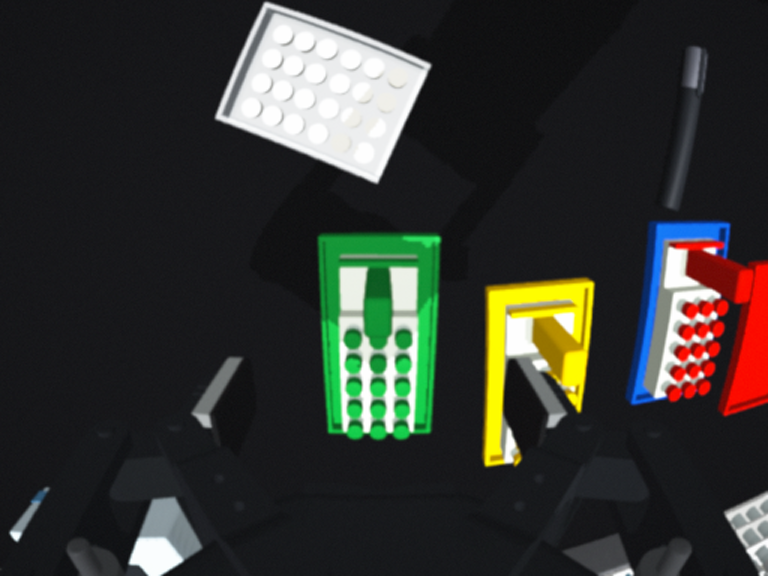

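Green is flat and centred in its dish. Red tray next.

```bash
python3 -m inch '[4.9,-0.5,0,0,0,-0.014,-1, 4.9,-0.4,0,0,0,-0.014,-1, 4.9,-0.4,0,0,0,-0.014,-1, 4.9,-0.3,0,0,0,-0.014,-1, 4.7,0,0,0,0,-0.014,-1, 0,0,0,0,0,0,-1, 0,0,0,0,0,0,-1]'; python3 look.py w13 red .041;  python3 go.py .4642 -.0557 .09 -1
```

```text
time: 38.05
tcp_pos: [0.4408, -0.0521, 0.126]
ee_rot: [-0.003, 0.713, 0.702, -0.002]
force: [0.2, 0.2, -1.4]
gripper_width: 0.0856
dish red 865 [551.4  69.1] [156.8  81.4] 0.17
dish blue 1117 [511.6 -56.2] [ 80.8 156.4] 88.76
dish yellow 611 [ 551.7 -189. ] [157.4  81.8] 0.73
dish green 534 [ 498.6 -308. ] [ 82.1 141.7] 85.1
red caps [[492.8, -71.4], [493.5, -39.4], [510.4, -72.0], [510.9, -55.7], [511.4, -39.4]]
red post top 524 [463.9 -55. ] [14.9 22.9] 88.61 z 77.5
t 38.1 tcp [440.6 -52.3 125.9] yaw -0.95 F [-0.2 -0.6 -0.8] w 85.4
shift in tool now (cm) [-0.31  2.39  3.57] rot [-0.007 -0.003  0.001] rows 1
[-0.31  2.39  3.57] [-0.007 -0.003  0.001]
```

```bash
python3 -m inch '[-0.3,2.3,0,-0.007,0,0,-1, 0,0,0,0,0,0,-1, 0,0,1.5,0,0,0,-1, 0,0,1.8,0,0,0,-1, 0,0,0,0,0,0,-1, 0,0,0,0,0,0,-1]';  python3 go.py .4637 -.0550 .039 -1.2
```

```text
time: 38.85
tcp_pos: [0.4604, -0.0593, 0.0884]
ee_rot: [-0.004, 0.716, 0.699, -0.001]
force: [0.1, -0.4, 0.5]
gripper_width: 0.0852
t 38.85 tcp [460.4 -59.3  88.4] yaw -1.38 F [ 0.1 -0.4  0.5] w 85.2
shift in tool now (cm) [0.42 0.35 4.94] rot [-0.007 -0.004 -0.003] rows 1
[0.42 0.35 4.94] [-0.007 -0.004 -0.003]
```

```bash
python3 -m inch '[0.4,0.3,0,-0.007,-0.004,0,-1, 0,0,0,0,0,0,-1, 0,0,0,0,0,0,-1]';  python3 go.py .4637 -.0550 .039 -1.2|head -2;  python3 -m inch '[0,0,2,0,0,0,-1, 0,0,1.5,0,0,0,-1, 0,0,0,0,0,0,-1, 0,0,0,0,0,0,-1]';  python3 go.py .4637 -.0550 .039 -1.2
```

```text
time: 39.22
tcp_pos: [0.4645, -0.0553, 0.0896]
ee_rot: [0.002, 0.716, 0.699, 0.001]
force: [-0.2, -0.6, -0.4]
gripper_width: 0.0855
t 39.23 tcp [464.5 -55.3  89.6] yaw -1.37 F [-0.2 -0.6 -0.4] w 85.5
shift in tool now (cm) [ 0.03 -0.09  5.06] rot [ 0.003  0.001 -0.003] rows 1
time: 39.72
tcp_pos: [0.4663, -0.0556, 0.0552]
ee_rot: [0.003, 0.715, 0.699, 0.001]
force: [0.3, -0.4, -0.1]
gripper_width: 0.0853
t 39.73 tcp [466.3 -55.6  55.2] yaw -1.34 F [ 0.3 -0.4 -0.1] w 85.3
shift in tool now (cm) [ 0.06 -0.27  1.61] rot [ 0.006  0.002 -0.002] rows 1
[ 0.06 -0.27  1.61] [ 0.006  0.002 -0.002]
```

```bash
python3 -m inch '[0,-0.25,0.8,0.006,0,0,-1, 0,0,0.7,0,0,0,-1, 0,0,0,0,0,0,-1, 0,0,0,0,0,0,-1]';  python3 go.py .4637 -.0550 .039 -1.2|head -2;  python3 -m inch '[0,0,0.1,0,0,0,-1, 0,0,0,0,0,0,0.5, 0,0,0,0,0,0,1, 0,0,0,0,0,0,1, 0,0,0,0,0,0,1, 0,0,0,0,0,0,1, 0,0,0,0,0,0,1]'; python3 -m inch '[0,0,-1.5,0,0,0,1, 0,0,-2.5,0,0,0,1, 0,0,-2,0,0,0,1, 0,0,0,0,0,0,1]'; python3 go.py .5040 .069 .1 0
```

```text
time: 40.22
tcp_pos: [0.4645, -0.0558, 0.04]
ee_rot: [0.001, 0.715, 0.699, -0.0]
force: [0.0, -0.0, -0.6]
gripper_width: 0.0855
t 40.23 tcp [464.5 -55.8  40. ] yaw -1.35 F [ 0.  -0.  -0.6] w 85.5
shift in tool now (cm) [ 0.08 -0.08  0.1 ] rot [ 0.002  0.003 -0.003] rows 1
time: 41.1
tcp_pos: [0.4652, -0.0559, 0.0397]
ee_rot: [0.002, 0.715, 0.699, 0.0]
force: [-0.0, 0.4, -0.1]
gripper_width: 0.0146
time: 41.6
tcp_pos: [0.4637, -0.0554, 0.1023]
ee_rot: [0.001, 0.715, 0.699, -0.001]
force: [-0.6, -0.9, -2.5]
gripper_width: 0.0146
t 41.6 tcp [463.7 -55.4 102.3] yaw -1.35 F [-0.6 -0.9 -2.5] w 14.6
shift in tool now (cm) [12.53  3.74  0.2 ] rot [ 0.     0.002 -0.023] rows 3
[4.18 1.25 0.07] [ 0.     0.001 -0.008]
[4.17 1.28 0.07] [ 0.     0.001 -0.008]
[4.16 1.31 0.07] [ 0.     0.001 -0.008]
```

```bash
python3 -m inch '[4.1,1.3,0,0,0,-0.008,1, 4.1,1.3,0,0,0,-0.008,1, 4,1.3,0,0,0,-0.008,1, 0,0,0,0,0,0,1, 0,0,0,0,0,0,1]'; python3 go.py .5045 .069 .1 0|head -2;
```

```text
time: 42.22
tcp_pos: [0.5032, 0.0682, 0.0995]
ee_rot: [-0.0, 0.707, 0.707, -0.003]
force: [-0.1, 0.7, -1.4]
gripper_width: 0.0145
t 42.23 tcp [503.2  68.2  99.5] yaw -0.06 F [-0.1  0.7 -1.4] w 14.5
shift in tool now (cm) [ 0.08  0.13 -0.06] rot [-0.004  0.003 -0.001] rows 1
```

```bash
python3 -m inch '[0.1,0.1,1.8,0,0,0,1, 0,0,1.8,0,0,0,1, 0,0,0.8,0,0,0,1, 0,0,0,0,0,0,1, 0,0,0,0,0,0,1]'; python3 go.py .5045 .069 .041 0|head -2;
```

```text
time: 42.85
tcp_pos: [0.5013, 0.0656, 0.0505]
ee_rot: [-0.002, 0.709, 0.705, -0.004]
force: [-0.8, 0.5, -1.3]
gripper_width: 0.0145
t 42.85 tcp [501.3  65.6  50.5] yaw -0.37 F [-0.8  0.5 -1.3] w 14.5
shift in tool now (cm) [0.35 0.33 0.95] rot [-0.009  0.004 -0.006] rows 1
```

```bash
python3 -m inch '[0.3,0.3,0,-0.008,0,-0.006,1, 0,0,0,0,0,0,1, 0,0,0.6,0,0,0,1, 0,0,0.3,0,0,0,1, 0,0,0,0,0,0,1]'; python3 go.py .5045 .069 .039 0|head -2;
```

```text
time: 43.48
tcp_pos: [0.5061, 0.0688, 0.0425]
ee_rot: [0.003, 0.707, 0.707, -0.0]
force: [-0.6, 0.1, -1.6]
gripper_width: 0.0143
t 43.48 tcp [506.1  68.8  42.5] yaw 0.01 F [-0.6  0.1 -1.6] w 14.3
shift in tool now (cm) [ 0.02 -0.16  0.35] rot [0.004 0.004 0.   ] rows 1
```

```bash
python3 -m inch '[0,-0.1,0.2,0,0,0,1, 0,0,0.15,0,0,0,1, 0,0,0,0,0,0,1]'; python3 -m inch '[0,0,0,0,0,0,0.6, 0,0,0,0,0,0,0.2, 0,0,0,0,0,0,-0.4, 0,0,0,0,0,0,-1, 0,0,0,0,0,0,-1]'; python3 -m inch '[0,0,-3,0,0,0,-1, 0,0,-4,0,0,0,-1, 0,-2.5,-4,0,0,0,-1, 0,-2,-3,0,0,0,-1, 0,0,0,0,0,0,-1, 0,0,0,0,0,0,-1]'; python3 look.py w14 red .041
```

```text
time: 43.85
tcp_pos: [0.5051, 0.0689, 0.0398]
ee_rot: [0.002, 0.707, 0.707, -0.0]
force: [0.8, 0.2, -1.7]
gripper_width: 0.0141
time: 44.48
tcp_pos: [0.5065, 0.0688, 0.0405]
ee_rot: [0.003, 0.707, 0.707, 0.001]
force: [-0.5, 1.0, -0.3]
gripper_width: 0.0847
time: 45.22
tcp_pos: [0.4592, 0.0693, 0.1833]
ee_rot: [0.003, 0.707, 0.707, 0.0]
force: [-0.2, -0.4, 0.6]
gripper_width: 0.0855
dish red 887 [552.3  69.1] [ 81.2 157.3] 89.87
dish blue 821 [511.5 -56. ] [ 81.1 156.7] 88.76
dish yellow 506 [ 551.5 -188.6] [ 82.4 156.7] 89.82
dish green 290 [ 507.7 -290.9] [ 53.6 158.5] 88.16
red caps [[533.0, 53.0], [533.3, 86.0], [551.0, 53.8], [550.8, 70.1], [550.7, 86.4]]
red post top 323 [504.   69.7] [23.1 14.9] 2.4 z 77.6
```

View pics/w14.png

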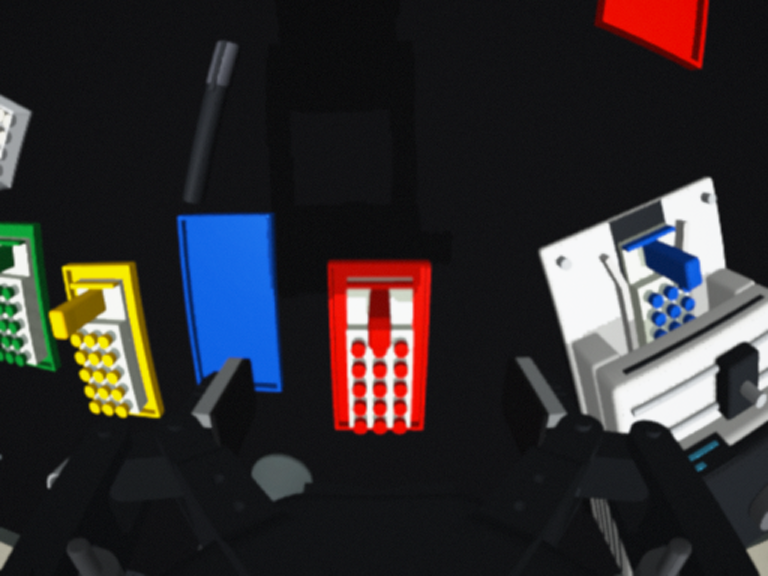

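```bash
python3 go.py .411 .271 .237 23.9
```

```text
t 45.27 tcp [459.3  69.3 183.2] yaw -0.0 F [-0.6 -0.4 -0.1] w 85.6
shift in tool now (cm) [20.15 -4.81 -5.48] rot [ 0.003  0.005 -0.417] rows 4
[ 5.04 -1.2  -1.37] [ 0.001  0.001 -0.104]
[ 5.14 -0.67 -1.36] [ 0.001  0.001 -0.104]
[ 5.18 -0.14 -1.36] [ 0.001  0.001 -0.104]
[ 5.17  0.4  -1.35] [ 0.001  0.001 -0.104]
```

```bash
python3 -m inch '[5,-1.2,-1.4,0,0,-0.1,-1, 5.1,-0.7,-1.4,0,0,-0.1,-1, 5.1,-0.1,-1.4,0,0,-0.1,-1, 5,0.4,-1.4,0,0,-0.1,-1, 0,0,0,0,0,0,-1, 0,0,0,0,0,0,-1]'; python3 look.py w15 blue .048; python3 - <<'E'
from h import *
a=np.radians(23.4);u=np.array([np.cos(a),np.sin(a)]);v=np.array([-u[1],u[0]])
for n,col in(("w1","red"),("w15","blue")):
    c=dict(np.load(n+".npz"));P=wpts(c)
    Z=P[...,2];m=(np.abs(Z-.098)<.004)&(np.abs(P[...,0]-.55)<.15)&(np.abs(P[...,1]-.34)<.15)
    r=cv2.minAreaRect((P[m][:,:2]*1000).astype(np.float32));b=np.array(r[0])
    T=tray(c,col,.048,P)[:,:2]*1000
    m=masks(c)[col]&(abs(Z-.085)<.004)&(np.abs(P[...,0]-.46)<.05)&(np.abs(P[...,1]-.3)<.05)
    pt=np.array(cv2.minAreaRect((P[m][:,:2]*1000).astype(np.float32))[0])
    print(n,"bridge",b.round(1),np.round(r[1],1),round(r[2],2),"post rel",((pt-b)@u).round(1),((pt-b)@v).round(1),"caps rel",np.c_[(T-b)@u,(T-b)@v].round(1).tolist(), "post z",np.median(Z[m]))
    # tray end edge (coloured stripe, z<0.035)
    m=masks(c)[col]&(Z<.05)&(Z>.015)&(np.abs(P[...,0]-.44)<.03)&(np.abs(P[...,1]-.295)<.04)
    q=(P[m][:,:2]*1000-b)@u; print(len(q),np.percentile(q,[1,5,50]).round(1))
E
```

```text
time: 46.02
tcp_pos: [0.4102, 0.2719, 0.2293]
ee_rot: [-0.002, 0.549, 0.836, -0.007]
force: [0.1, 0.3, -0.3]
gripper_width: 0.0853
dish red 541 [551.2  69.3] [ 81.9 156.9] 89.99
dish blue 555 [512.3 -55.7] [ 83.1 158. ] 88.5
blue caps [[492.5, 298.7], [479.6, 328.6], [509.2, 305.5], [502.5, 320.7], [496.0, 335.5]]
blue post top 252 [459.2 301.9] [22.7 13.6] 23.55 z 84.7
w1 bridge [549.9 340.5] [ 93.3 204.6] 23.4 post rel -99.6 0.2 caps rel [[-69.4, -15.9], [-51.8, -16.3], [-51.8, 0.1], [-51.8, 16.4]] post z 0.08495317623433551
233 [-115.5 -115.4 -113.7]
w15 bridge [550.5 339.2] [ 93.4 203.6] 23.61 post rel -98.6 2.0 caps rel [[-69.3, -14.2], [-69.3, 18.4], [-51.3, -14.5], [-51.4, 2.0], [-51.5, 18.2]] post z 0.08491367795372873
243 [-115.2 -115.  -113.5]
```

View pics/w15.png

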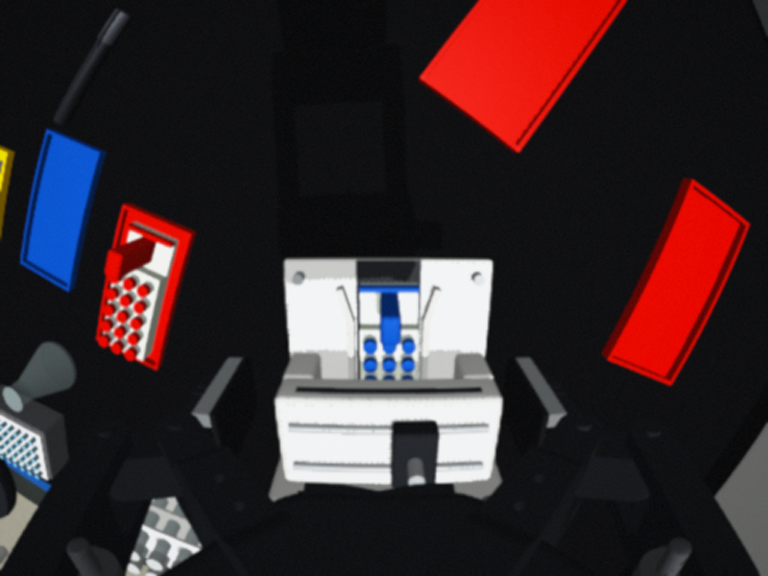

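```bash
python3 - <<'E'
from rig import arm
from h import *
c=arm.capture("top");o=dict(np.load("top0.npz"))
d=cv2.absdiff(c["img"],o["img"]).max(-1)
print("flask region diff",d[95:135,275:315].max(), d[95:135,275:315].mean())
cv2.imwrite("pics/top_end.png",cv2.resize(c["img"][:,:,::-1],None,fx=1.5,fy=1.5)); print(arm.get_obs()["time"])
E
```

```text
flask region diff 33 11.64
46.125
```

View pics/top_end.png

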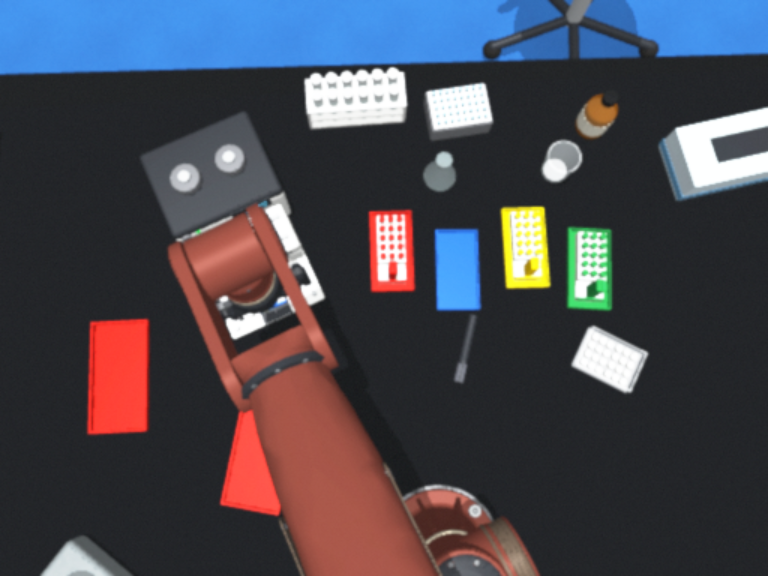

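The top view shows the red, yellow and green trays in their own dishes and the blue dish empty. The flask is still at its old position, pixel (440,172), and the gripper is clear of everything.

```bash
python3 -c "
from rig import arm
print(arm.finish_job())"
```

```text
the job is handed in; nothing more can be done
None
```

The autosampler is ready and I handed the job in at about 46 s of the 134 s allowed; the hand-in gives no verdict. I slid the red tray out into the blue dish, then slid the blue tray home under the bridge. Yellow, green and red then went into their own dishes, red into the smallest red one.

**Blue tray:** I pushed it lightly against the back stop. Measured against the bridge, it sits 0.4–1 mm deeper than the red tray did at home. It stands flat, grip outwards.

**Red, yellow and green trays:** each was within about 1.5 mm of its dish centre. Grip tops were at 77.6–77.8 mm, which means they stand flat. The blue dish is empty.

**Flask:** in the top view it is at its old position. The mean pixel difference there was 12 (33 at most), which I put down to lighting and noise.

**Disagreement:** the last view put the blue tray about 1–2 mm to the side of where the red one had been. That is within the 5 mm of play each side of the lane and the 2 mm calibration, so I left it.

The largest force I read at the end of a move was about 6 N.

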